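# Set the sine plate to 25 degrees on its gauge block stack

## Task

Set the sine plate to 25 degrees: lift its front lip out of the sprung catch and tilt it high enough, stand the one stack of gauge blocks that gives 25 degrees upright on the base, centrally under where the front roll will come down, and press the plate gently down until the roll bears on the stack. Leave the other stacks and everything else on the bench where they are.

Things in the scene. Friction and masses are not known exactly. Their poses are not given: they have to be found in the camera images.
- sine_base: Base of the sine plate, ground steel, fixed to the bench: a slab 230 (x) by 100 (y) by 18 mm high. Origin: centre of its underside; z up; +x points from the free end of the plate to its pivot. The part from x = -115 to -75 mm is an open ledge in front of the shut plate. The catch housing on the +y side is 26 by 20 mm, centred at x = -5, y = +62, 52 mm high.
- pivot (a point): Middle of the pivot axis, which runs along the base's y at base x = +85, 28 mm above the bench. Lugs and a black lock knob stand at base x = 68 to 102, out to y = +55 and -70, 54 mm high. It is a sine plate: the front roll's underside stands 125 mm x sin(tilt) above the base, so the stack for an angle is 125 mm x sin(angle) tall.
- sine_plate (a joint): Tilt of the top plate, rad: 0 = shut (flat, held by the catch), grows as the free end rises, stop at 1.0. The pivot is nipped stiff, so the plate stays where it is left. Steel, 80 mm wide; shut, its top is 50 mm and its underside 32 mm above the bench, from base x = -75 to +97. Raising it at the lip takes about 10 N, pressing it down 2 to 4 N.
- plate_lip (a point): Lower front edge of the plate's lip, middle of its width; moves with the plate (160 mm out from the pivot axis and 14 mm above it when shut). The lip is the last 22 mm of the free end, 8 mm thick; shut, its underside is 24 mm above the base, leaving room for a fingertip to hook under it. Shut, a step closes the space 22 mm behind the edge.
- catch_nose (a point): Sprung ball on the +y side, over a pin on the plate's edge: it holds the plate shut. It gives way when the lip is lifted with 3 to 5 N more than the plate needs, and snaps free within the first 0.06 rad.
- front_roll (a point): Steel roll 20 mm in diameter, 78 mm long, along y under the free end of the plate, carried by it. The point is its centre, 125 mm from the pivot axis; shut, it lies on the base at base x = -40. As the plate tilts the roll swings up and back towards the pivot: it is 125 mm x cos(tilt) from the pivot along the base, 113 mm at 25 degrees (base x = -28).
- stack_43: Stack of square steel gauge blocks wrung together into one piece, 24 by 24 mm, 42.7 mm tall (20 degrees), 0.19 kg. Origin: centre of its underside. z up, sides along x and y.
- stack_53: The same, 52.8 mm tall (25 degrees), 0.24 kg. Origin: centre of its underside.
- stack_63: The same, 62.5 mm tall (30 degrees), 0.28 kg. Origin: centre of its underside.
- vblock_a: Loose dark steel V-block, 36 (x) by 50 (y) by 35 mm high, standing close beside one of the stacks. Origin: centre of its underside. Bystander.
- vblock_b: Its twin, beside another stack. Bystander.
- screw_jack: Small round screw jack, 36 mm foot diameter, 40 mm tall, beside the third stack. Origin: centre of its underside. Bystander.
- spray_can: Black spray can with a white cap, 54 mm diameter, 160 mm tall, standing. Origin: centre of its underside. Bystander.
- hammer: Hammer lying on the bench, 280 mm long along its x. Bystander.
- screwdriver: Screwdriver lying on the bench, 190 mm long along its x, red handle. Bystander.
- square: Engineer's square lying flat: stock 18 by 70 by 16 mm at the origin, blade reaching 103 mm along its +x. Bystander.
- clamp: Toolmaker's clamp lying flat beside the base: two jaws 90 mm long along its x, 104 mm over the screws along its y, 12 mm high. Origin: centre of its underside. Bystander.
- dial_stand: Fixed magnetic stand with a dial indicator beside the base: foot 45 by 50 mm, column 12 mm thick up to 225 mm at the origin, dial 50 mm across at 185 mm height, centred 45 mm along its +y. Origin: centre of its underside. Stays put.
Mind the look-alikes: they are no part of the job. What is shaped like the stack_53 but red, turquoise or yellow is not meant.

How it is judged (in metres and radians):
On the way, in this order (a step that is already met when the one before it is completed fails the run):
1. the plate is snapped out of its catch and tilted up far enough to pass the 25 degree stack (value of joint sine_plate above 0.455 rad), for 0.2 s.
2. the 25 degree stack stands upright on the base, under where the front roll comes down (x of stack_53 in the frame of sine_base between -0.0383 and -0.0183 m and y of stack_53 in the frame of sine_base between -0.025 and 0.025 m and z of stack_53 in the frame of sine_base between 0.0155 and 0.0205 m and angle between stack_53's own z axis and vertical below 0.04 rad), for 0.1 s.
At the end, for the whole second after the job is handed in: The plate rests at 25 degrees (within about 1.1 degrees) with its front roll bearing on the 52.8 mm stack, which stands upright and still on the base, centrally under the roll: its centre within 10 mm of the roll's centre line and within 25 mm of the middle of the roll's length (all of step 2 and value of joint sine_plate between 0.4163 and 0.4563 rad and contact force between sine_plate and stack_53 above 0.5 N and linear speed of stack_53 below 0.01 m/s); the robot touches nothing.
It fails at once if another gauge block stack is moved more than 25 mm or tipped over (distance of any of stack_43, stack_63 from where it was at the start of the episode above 0.025 m or angle between any of stack_43, stack_63's own z axis and vertical above 0.5 rad).
It fails at once if a V-block or the screw jack is moved more than 25 mm or tipped over (distance of any of vblock_a, vblock_b, screw_jack from where it was at the start of the episode above 0.025 m or angle between any of vblock_a, vblock_b, screw_jack's own z axis and vertical above 0.5 rad).
It fails at once if the spray can, hammer, screwdriver, square or clamp is moved more than 25 mm or tipped over (distance of any of spray_can, hammer, screwdriver, square, clamp from where it was at the start of the episode above 0.025 m or angle between any of spray_can, square, clamp's own z axis and vertical above 0.5 rad).
It fails at once if the roll is rammed onto the stack (more than 60 N) (contact force between sine_plate and stack_53 above 60 N).
It also fails if it takes over 72 s, if anything falls off the work surface, if the arm or the gripper's body presses on something with over 40 N, if the wrist force passes 120 N, or if a joint passes its speed limit or range.

## Robot

A 7-joint arm with a two-finger parallel gripper is mounted at the origin on the work surface. World frame = base frame: x ahead of the robot, y to its left, z up, the work surface at z = 0. Lengths are in mm, angles in rad, forces in N, time in s.
With the tool pointing down it reaches from about 425 to 975 mm from the base axis. Payload 16.7 kg.
Tool frame: the origin (TCP) lies at the very end of the fingers, on their centre line; the grasp point (between the pads) lies 19 mm behind it; x points along the fingers, z is the direction in which the jaws open and shut, and the axes are right-handed (so a half turn about x gives the same grasp; the last joint's range is limited). The gripper opens to 85 mm and grips with 20 to 120 N. Pads are 22 mm wide; open, the fingers measure 114 mm over their backs; the gripper's body (76 mm by 85 mm) begins 54 mm behind the grasp point. The pads swing forward as they close: fully open they stand 13 mm farther back than shut.
Start: joints at [1.177, 0.426, 0.074, 1.606, -0.034, 1.111, -0.067], TCP at [163.565, -654.846, 231.302] pointing down, gripper open.
Joint ranges: [-2.85, 2.85], [-0.5, 2.14], [-1.23, 1.37], [0.21, 2.46], [-1.02, 4.16], [0.16, 2.05], [-2.73, 2.73]. Speed limits (rad/s): [1.89, 1.89, 2.39, 2.39, 3.01, 3.01, 3.01].

## Interface

Orientations are given as a unit quaternion [x, y, z, w].
In Python, from station import * gives the robot as it stands.
- The arm moves only by the shell command python3 -m crank 'ROWS' [OPENING]. ROWS is text: rows parted by semicolons, each of 6 numbers parted by spaces: the shift along the world's x, y, z in mm, then the turn, a rotation vector about the world's x, y, z in rad. In form: tx ty tz wx wy wz; .... A call has 1 to 20 rows; each row shifts and turns the commanded pose from where the row before left it; what a row does not reach is not made up. A row lasts 1/8 s, in which the tool goes at most 62.5 mm and 10.7 degrees, less where a joint would pass 70% of its speed; a pose out of reach is approached as far as the arm can. A call with a gripper value outside its range is refused whole. OPENING is the opening, from 0 (shut) to 1 (fully open), set as the call begins (- or left out, the last holds). The fingers move at their own pace and stop on an object; the grip force is fixed at half the most. Time passes only in rows, so rows that do not move let the fingers close. It gives the time, the measured TCP pose, the force and the opening at its end, in the units of the state.
- read_state(): the state, without advancing time (a new reading comes with each control period).
- capture(name): name is "scene" or "side" or "wrist"; returns the picture (480x640x3 uint8, blue, green, red); there is no depth.
- get_calibration(name): a dict with "fovy" (degrees; the focal length in pixels is half the picture's height over the tangent of half this angle, whatever the lens; pixels are square), "cx", "cy" (the principal point, pixels), "D" ([k1, k2, p1, p2, k3] as OpenCV has them; the pictures are not rectified), "R" (3x3) and "t" (3): a world point X has camera coordinates R X + t. Camera axes: x right, y down, z forward; pixel columns grow to the right and rows downward; lengths in mm; the calibration is good to about 2 mm. A picture is of the moment at which its call begins: read the wrist's pose just before it. get_calibration takes no time and is no camera call; for the wrist camera it gives the pose at the moment of the call.
- sign_off(): hands the job in, once; it reports no verdict.
The state is a dict: "clock": time; "joints": joint angles; "qvel": joint speeds; "effort": joint torques, N m; "tool_pos": TCP position; "ee_rot": TCP orientation; "ft_force": force on the tool from outside, world axes, zero at the start; "ft_torque": the same for the moment, N m; "width": finger opening in mm.
Only numpy, scipy, OpenCV 4.12 (cv2) and the standard library are available. Lean on these libraries where they do the work, as an engineer would, in place of code of your own. Each camera call takes 0.05 s, during which the arm holds its last target.

## Working session

There is one attempt and no reset: what is moved stays moved. The work goes in short steps, Python scripts to look and compute and a shell command to move; the robot and the scene stay as the last step left them, time stands still between calls to the robot, and variables do not carry over. Pictures are saved under pics/ and viewed, and the job is handed in when it is done.

```bash
ls; mkdir -p pics
python3 - <<'E'
from station import *
import cv2
s=read_state(); print(s)
for n in ["scene","side","wrist"]:
    c=get_calibration(n); print(n,c)
    cv2.imwrite(f"pics/{n}0.png",capture(n))
E
```

```text
pics
{'clock': 0.0, 'joints': array([ 1.17653837,  0.42674434,  0.07386348,  1.60662659, -0.0340974 ,
        1.11082733, -0.06713159]), 'qvel': array([-1.33788831e-03, -1.62875582e-04, -5.09021796e-05, -2.42501184e-04,
        7.37904600e-04,  3.33146544e-04, -6.02508532e-04]), 'effort': array([-2.64031609e-03, -9.49837303e+01,  3.75931397e+00, -4.63528061e+01,
        1.91082089e-02,  9.94242757e-03, -3.50650248e-05]), 'tool_pos': array([ 163.42470186, -654.47641807,  230.59412137]), 'ee_rot': array([ 0.43550605,  0.55767841, -0.43498238,  0.55688383]), 'ft_force': array([-0.11068306,  0.62651181,  0.28090438]), 'ft_torque': array([ 0.05526455, -0.01452482, -0.01346806]), 'width': 85.25769204985447}
scene {'fovy': 53.972000137123445, 'cx': 315.7153312981522, 'cy': 238.08222846227906, 'D': array([0.01239878, 0.        , 0.        , 0.        , 0.        ]), 'R': array([[-0.39427303,  0.91876386,  0.02053654],
       [ 0.52175858,  0.24218855, -0.81799309],
       [-0.7565162 , -0.3117975 , -0.57486134]]), 't': array([ 144.86375626, -232.17296576, 1502.79662715])}
side {'fovy': 43.68786793166193, 'cx': 321.38577703814093, 'cy': 229.69095397658677, 'D': array([-0.1258946,  0.       ,  0.       ,  0.       ,  0.       ]), 'R': array([[ 0.99821437, -0.0593137 ,  0.00706825],
       [-0.03018866, -0.60304931, -0.79713247],
       [ 0.05154338,  0.7954957 , -0.60376309]]), 't': array([-531.05312355,  101.01625973, 1257.87906891])}
wrist {'fovy': 71.19267947292532, 'cx': 323.9983422382244, 'cy': 235.9151958887188, 'D': array([-0.0322847,  0.       ,  0.       ,  0.       ,  0.       ]), 'R': array([[ 0.24273983, -0.97008967, -0.0018469 ],
       [-0.91942836, -0.23066952,  0.31850129],
       [-0.30940083, -0.07561486, -0.94792063]]), 't': array([-673.45660476,  -42.08389988,  381.04707247])}
```

View pics/scene0.png

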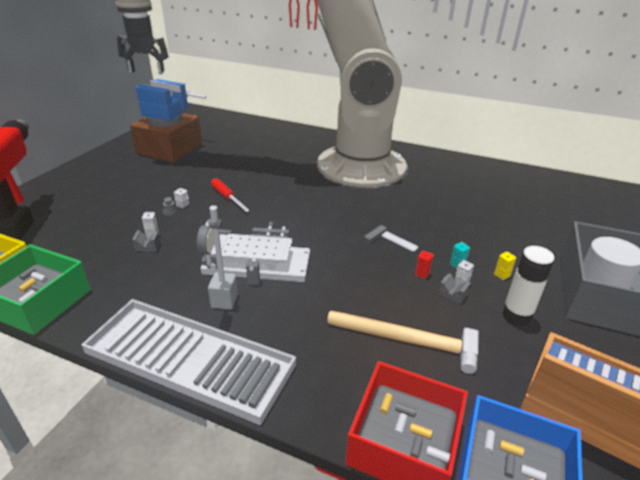

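View pics/side0.png

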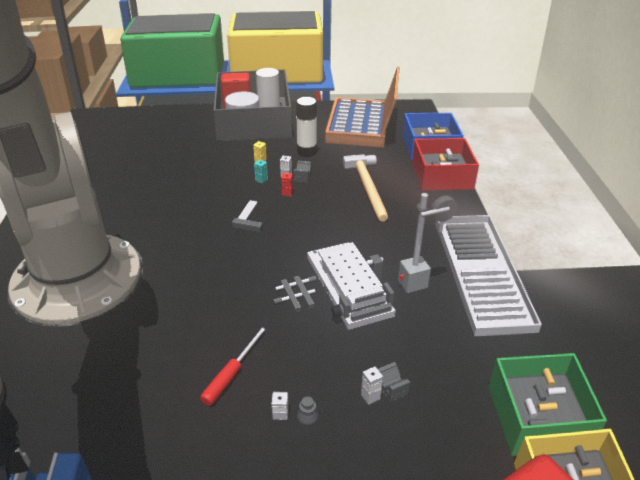

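View pics/wrist0.png

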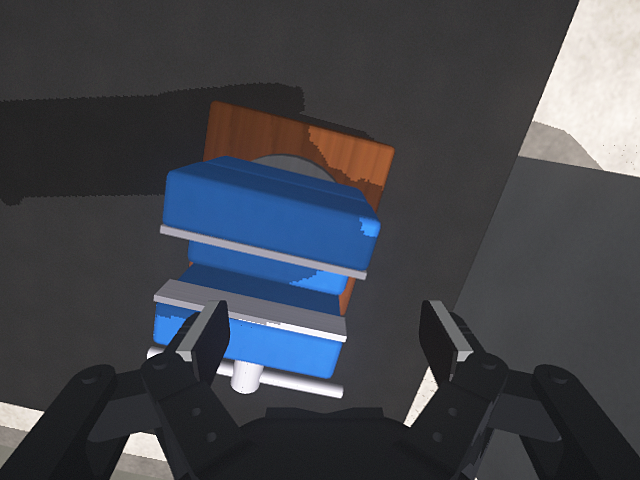

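The scene view shows three grey stacks at about (150,222), (181,197) and (463,272). The same stacks sit at (372,385), (280,405) and (286,165) in the side view. Red, turquoise and yellow look-alikes stand near the third one. I'll enlarge these areas next.

```bash
cat > h.py <<'E'
from station import *
import cv2, numpy as np
def K(c):
    f=240/np.tan(np.radians(c["fovy"])/2)
    return np.array([[f,0,c["cx"]],[0,f,c["cy"]],[0,0,1.]])
def ray(c,p):
    u=cv2.undistortPoints(np.array([[p]],float),K(c),c["D"])[0,0]
    d=c["R"].T@np.array([u[0],u[1],1]); o=-c["R"].T@c["t"]
    return o,d/np.linalg.norm(d)
def onz(c,p,z):
    o,d=ray(c,p); return o+d*(z-o[2])/d[2]
def tri(c1,p1,c2,p2):
    o1,d1=ray(c1,p1);o2,d2=ray(c2,p2)
    A=np.stack([d1,-d2],1); s=np.linalg.lstsq(A,o2-o1,rcond=None)[0]
    a=o1+s[0]*d1;b=o2+s[1]*d2
    return (a+b)/2,np.linalg.norm(a-b)
def proj(c,X):
    r=cv2.Rodrigues(c["R"])[0]
    return cv2.projectPoints(np.array(X,float).reshape(-1,3),r,np.array(c["t"],float),K(c),c["D"])[0][:,0]
def crop(im,x,y,w,h,s): 
    return cv2.resize(im[y:y+h,x:x+w],None,fx=s,fy=s,interpolation=cv2.INTER_CUBIC)
E
python3 - <<'E'
from h import *
a=cv2.imread("pics/scene0.png");b=cv2.imread("pics/side0.png")
t=lambda im,x,y:crop(im,x,y,64,64,4)
r1=np.hstack([t(a,120,190),t(a,150,165),t(a,430,240)])
r2=np.hstack([t(b,345,350),t(b,255,370),t(b,250,130)])
cv2.imwrite("pics/stacks.png",np.vstack([r1,r2]))
cv2.imwrite("pics/base.png",np.hstack([crop(a,190,190,130,120,3),crop(b,270,190,130,140,3)[:360]]))
E
```

```text
(no output)
```

View pics/stacks.png

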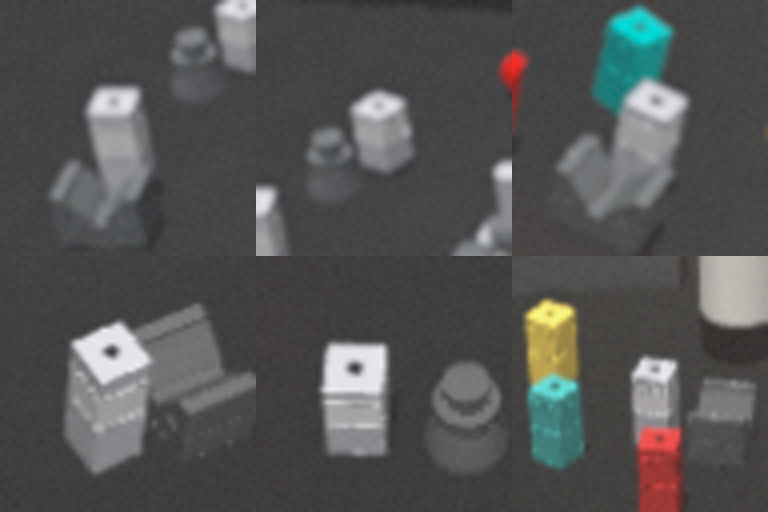

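View pics/base.png

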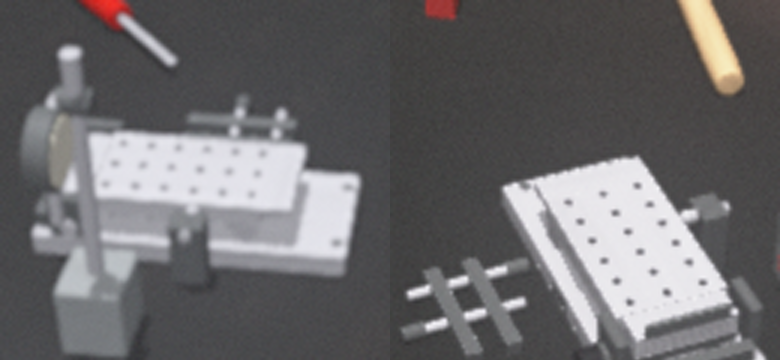

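Run:
```python
from h import *
a=get_calibration("scene");b=get_calibration("side")
np.set_printoptions(precision=1,suppress=True)
for n,p,q in [("A",(148.25,215.25),(372.75,374)),("B",(180.5,191.25),(279.75,398)),("C",(466,265.25),(285.75,158.25))]:
    print(n,*tri(a,p,b,q))
print(-a["R"].T@a["t"],-b["R"].T@b["t"])
A=cv2.imread("pics/scene0.png");B=cv2.imread("pics/side0.png")
cv2.imwrite("pics/bs.png",crop(A,195,200,120,95,6.5))
cv2.imwrite("pics/bd.png",crop(B,300,190,140,140,4.2))
```

```text
A [ 595.5 -338.2   61.4] 2.661728625299292
B [ 440.9 -363.3   41.5] 2.9584123780613765
C [460.8 385.8  52.4] 2.702674918385992
[1315.1  391.7  671. ] [ 468.3 -971.2  843.7]
```

View pics/bs.png

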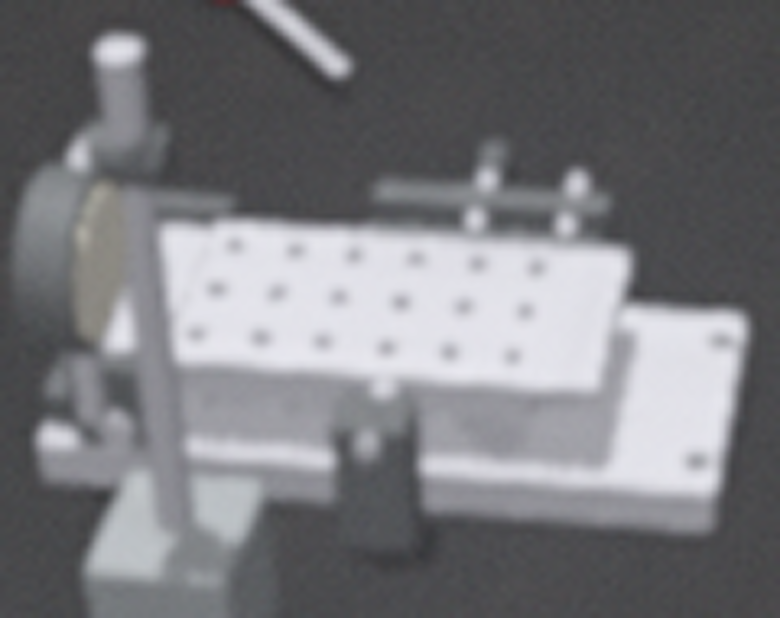

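View pics/bd.png

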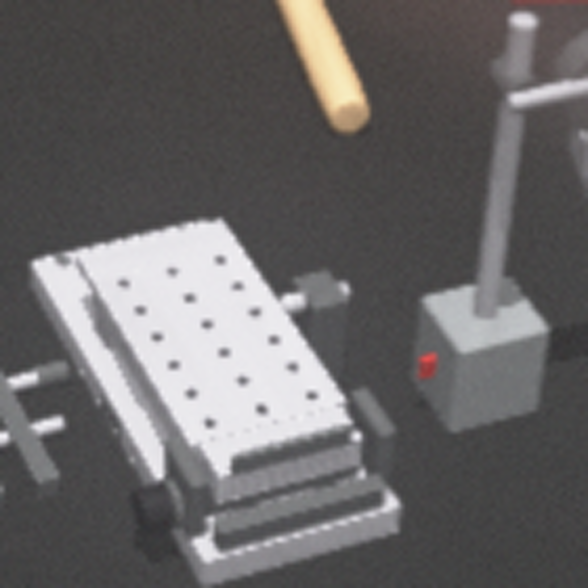

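Run:
```python
from h import *
a=get_calibration("scene");b=get_calibration("side")
np.set_printoptions(precision=1,suppress=True)
S=lambda x,y:(195+(x+.5)/6.5-.5,200+(y+.5)/6.5-.5)
D=lambda x,y:(300+(x+.5)/4.2-.5,190+(y+.5)/4.2-.5)
print("ledge",onz(a,S(750,313),18),onz(a,S(717,495),18),"piv",onz(a,S(38,430),18))
print("ledge side",onz(b,D(33,262),18))
hs=[(235,245),(295,250),(354,255),(416,259),(477,264),(537,267),(197,334),(261,338),(322,342),(387,348),(449,352),(512,356)]
hd=[(124,283),(141,310),(157,336),(174,365),(191,393),(209,423),(220,260),(238,286),(255,312),(274,340),(292,367),(312,395)]
P=[onz(a,S(*h),50) for h in hs];Q=[onz(b,D(*h),50) for h in hd]
# scene row1 = far(-x world), going right=+y ; side list goes from +y to -y
Q=[Q[5-i] for i in range(6)]+[Q[11-i] for i in range(6)]
for p,q,h,g in zip(P,Q,hs,[hd[5-i] for i in range(6)]+[hd[11-i] for i in range(6)]):
    print(p,q,*tri(a,S(*h),b,D(*g)))
print(np.mean(P,0),np.mean(Q,0))
for R in(P,Q):
    R=np.array(R); d=R[5]-R[0]+R[11]-R[6]; print(np.degrees(np.arctan2(d[1],d[0])),np.linalg.norm(d)/2, np.linalg.norm(R[0]-R[6]))
# plate corners scene top z=50
for c in [(632,247),(598,390)]: print("plate front",onz(a,S(*c),50))
print("side front",onz(b,D(80,258),50),onz(b,D(220,220),50))
# stand foot & column
print("column base?",onz(a,S(175,540),50),"dial",onz(a,S(60,260),185))
print("column",tri(a,S(120,45),b,D(523,18)))
```

```text
ledge [497.6  40.8  18. ] [595.8  72.1  18. ] piv [ 660.3 -151.4   18. ]
ledge side [503.8  38.   18. ]
[ 576.6 -122.4   50. ] [ 578.8 -122.7   50. ] [ 578.2 -122.2   50.4] 1.703545613924668
[ 570.5 -101.9   50. ] [ 572.3 -101.7   50. ] [ 571.8 -101.6   50.5] 1.290674674487934
[564.4 -81.7  50. ] [566.  -81.7  50. ] [565.6 -81.5  50.4] 1.1431995463741373
[557.5 -60.9  50. ] [559.7 -60.3  50. ] [559.2 -60.5  50.7] 1.2644718328090698
[551.2 -40.2  50. ] [553.4 -40.7  50. ] [552.8 -40.1  50.3] 1.800030527206655
[544.  -20.4  50. ] [546.6 -19.8  50. ] [546.  -20.   50.8] 1.4431699691936397
[ 626.8 -106.4   50. ] [ 628.9 -106.2   50. ] [ 628.3 -106.1   50.5] 1.412008685660159
[619.8 -85.7  50. ] [621.9 -86.1  50. ] [621.2 -85.6  50.4] 1.7223223642526728
[613.2 -66.1  50. ] [615.6 -66.2  50. ] [614.9 -65.8  50.5] 1.868637082724508
[607.  -44.6  50. ] [608.8 -45.1  50. ] [608.2 -44.6  50.3] 1.5216237682554816
[600.2 -24.7  50. ] [602.6 -25.   50. ] [601.9 -24.6  50.5] 1.7757520536107365
[593.4  -4.6  50. ] [595.7  -4.3  50. ] [595.1  -4.3  50.7] 1.5126594929985968
[585.4 -63.3  50. ] [587.5 -63.3  50. ]
107.95916902659955 107.12276796809446 52.68906831853128
107.70238966760328 107.46577474977747 52.733780170136214
plate front [519.1   4.4  50. ]
plate front [598.   29.7  50. ]
side front [526.    0.8  50. ] [598.9  27.8  50. ]
column base? [720.5 -55.4  50. ] dial [763.2 -49.8 185. ]
column (array([718.6, -55.8, 226.5]), np.float64(2.0993356921841273))
```

Stack heights triangulate to A 61.4, B 41.5 and C 52.4 mm, so C is stack_53. It is the grey one at scene (466,265) / side (286,158), with the coloured look-alikes beside it. Base origin is about (583,-54), and its -x axis points along 107.8°. Next I'll plan the hook orientation.

```bash
cat >> h.py <<'E'
from scipy.spatial.transform import Rotation as Ro
O=np.array([582.7,-53.7,0]); EX=np.array([.3057,-.9521,0]); EY=np.array([.9521,.3057,0]); EZ=np.array([0,0,1.])
def b2w(x,y,z): return O+EX*x+EY*y+EZ*z
def w2b(P):
    d=np.array(P)-O; return np.array([d@EX,d@EY,d[2]])
def toolR(x,z):
    x=x/np.linalg.norm(x); z=z/np.linalg.norm(z); return Ro.from_matrix(np.stack([x,np.cross(z,x),z],1))
E
python3 - <<'E'
from h import *
np.set_printoptions(precision=3,suppress=True)
s=read_state(); R0=Ro.from_quat(s["ee_rot"]); print(R0.as_matrix())
p=np.radians(45)
a=EX*np.cos(p)-EZ*np.sin(p); j=EX*np.sin(p)+EZ*np.cos(p)
for sg in(1,-1):
    T=toolR(a,sg*j); print(sg,(T*R0.inv()).as_rotvec())
w=get_calibration("wrist"); C=-w["R"].T@w["t"]; print("cam in tool",R0.inv().apply(C-s["tool_pos"]), R0.inv().apply(w["R"][2]),R0.inv().apply(w["R"][0]))
E
```

```text
[[-0.     0.97   0.242]
 [ 0.001  0.242 -0.97 ]
 [-1.    -0.    -0.001]]
1 [-0.756 -0.216  0.063]
-1 [ 0.323 -1.133 -2.847]
cam in tool [-142.714   81.773   -0.689] [ 0.948 -0.318 -0.   ] [0.001 0.    1.   ]
```

```bash
python3 -m crank '44 34 12 0 0 0;45 34 12 0 0 0;45 34 12 0 0 0;45 34 12 0 0 0;45 34 12 0 0 0;45 34 12 0 0 0;10 54 0 -0.0756 -0.0216 0.0063;10 54 0 -0.0756 -0.0216 0.0063;10 54 0 -0.0756 -0.0216 0.0063;10 54 0 -0.0756 -0.0216 0.0063;10 54 0 -0.0756 -0.0216 0.0063;10 54 0 -0.0756 -0.0216 0.0063;10 54 0 -0.0756 -0.0216 0.0063;10 54 0 -0.0756 -0.0216 0.0063;10 54 0 -0.0756 -0.0216 0.0063;10 54 0 -0.0756 -0.0216 0.0063;0 0 0 0 0 0' 0.47
python3 - <<'E'
from h import *
np.set_printoptions(precision=3,suppress=True)
s=read_state(); print(s["clock"],s["joints"],w2b(s["tool_pos"]),s["width"]); print(Ro.from_quat(s["ee_rot"]).as_matrix())
cv2.imwrite("pics/w1.png",capture("wrist"));cv2.imwrite("pics/s1.png",capture("side"))
E
```

```text
clock: 2.28
tool_pos: [532.4, 94.6, 301.1]
ee_rot: [0.223, 0.311, -0.542, 0.748]
ft_force: [0.4, -0.4, -0.3]
width: 40.2
2.275 [-0.22   0.329 -0.615  1.867  0.839  1.541 -2.369] [-156.543   -2.525  301.112] 40.238345886699236
[[ 0.22   0.95   0.224]
 [-0.672  0.314 -0.671]
 [-0.708 -0.003  0.707]]
```

View pics/w1.png

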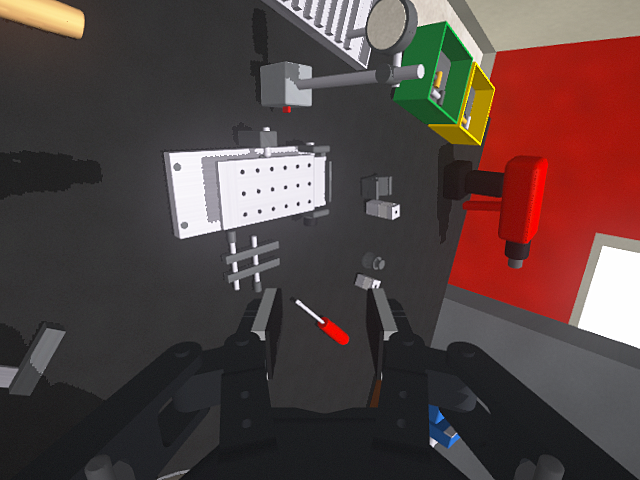

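View pics/s1.png

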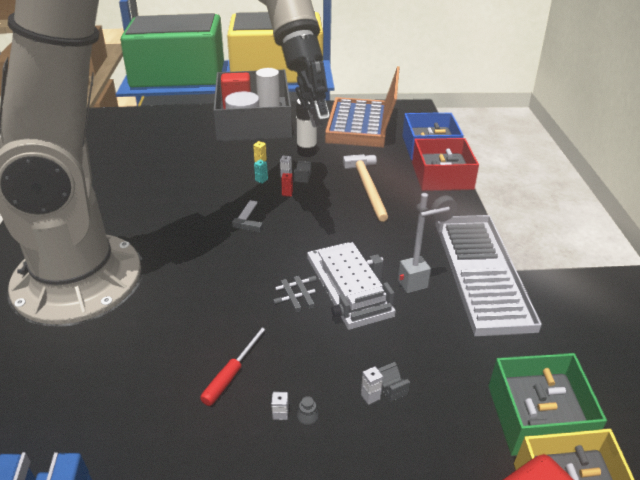

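The pads and lip are in view, and the ledge corners sit at (164,152) and (178,238). I'll check the base pose with this view too.

Run:
```python
from h import *
np.set_printoptions(precision=1,suppress=True)
w=get_calibration("wrist")
im=cv2.imread("pics/w1.png"); cv2.imwrite("pics/w1c.png",np.hstack([crop(im,150,120,100,140,4),crop(im,230,270,100,140,4)]))
for p in [(164,152),(178,238)]: print("ledge",w2b(onz(w,p,18)))
for p in [(218,162),(228,229)]: print("plate",w2b(onz(w,p,50)))
# pad tips: depth along camera assuming at tool z = +-20
```

```text
ledge [-114.4   49.1   18. ]
ledge [-112.2  -50.1   18. ]
plate [-68.5  37.2  50. ]
plate [-63.7 -42.5  50. ]
```

View pics/w1c.png

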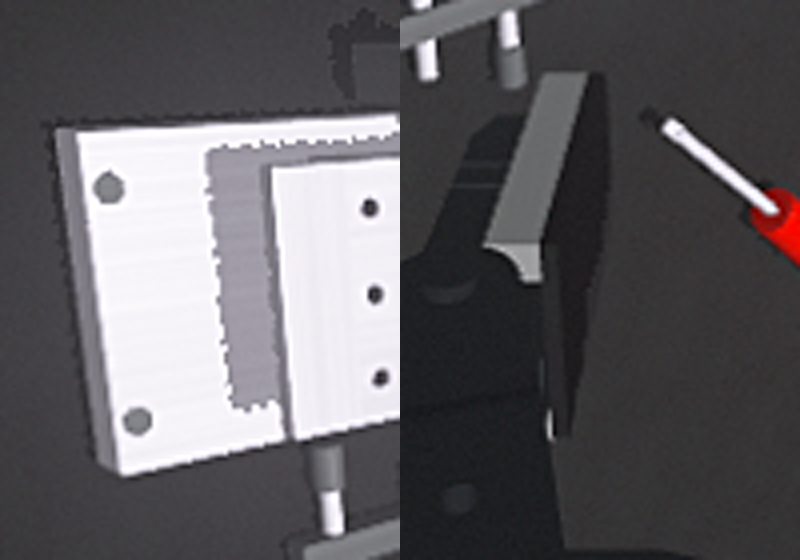

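Run:
```python
from h import *
np.set_printoptions(precision=1,suppress=True)
w=get_calibration("wrist")
c=lambda x,y:(150+(x+.5)/4-.5,120+(y+.5)/4-.5)
for p in [(77,132),(120,473)]: print("ledge",w2b(onz(w,c(*p),18)))
for p in [(272,165),(292,440)]: print("plate",w2b(onz(w,c(*p),50)))
for p in [(370,208),(375,294),(380,378)]: print("holes",w2b(onz(w,c(*p),50)))
print(w2b([546,-20,50.8]),w2b([595.1,-4.3,50.7]))
a=get_calibration("scene");b=get_calibration("side")
S=lambda x,y:(195+(x+.5)/6.5-.5,200+(y+.5)/6.5-.5)
for p,z in [((750,313),18),((717,495),18),((632,247),50),((598,390),50)]: print(w2b(onz(a,S(*p),z)))
D=lambda x,y:(300+(x+.5)/4.2-.5,190+(y+.5)/4.2-.5)
for p,z in [((33,262),18),((80,258),50),((220,220),50)]: print(w2b(onz(b,D(*p),z)))
```

```text
ledge [-109.3   48.2   18. ]
ledge [-110.3  -50.4   18. ]
plate [-68.9  38.5  50. ]
plate [-70.7 -41.7  50. ]
holes [-38.5  23.6  50. ]
holes [-38.9  -2.3  50. ]
holes [-39.3 -28.5  50. ]
[-43.3 -24.6  50.8] [-43.2  26.9  50.7]
[-116.   -52.2   18. ]
[-115.8   50.9   18. ]
[-74.7 -42.8  50. ]
[-74.7  40.1  50. ]
[-111.4  -47.1   18. ]
[-69.2 -37.3  50. ]
[-72.6  40.3  50. ]
```

Run:
```python
from h import *
np.set_printoptions(precision=1,suppress=True)
w=get_calibration("wrist"); s=read_state(); R=Ro.from_quat(s["ee_rot"])
c=lambda x,y:(230+(x-400+.5)/4-.5,270+(y+.5)/4-.5)
def onplane(p,zt):
    o,d=ray(w,p); o=R.inv().apply(o-s["tool_pos"]); d=R.inv().apply(d); return o+d*(zt-o[2])/d[2]
for p in [(588,75),(542,243),(605,78)]: print(onplane(c(*p),-s["width"]/2))
# outer edge: at same axial coordinate as tip
o,d=ray(w,c(545,72)); o=R.inv().apply(o-s["tool_pos"]); d=R.inv().apply(d)
for x in(-3,-5,-8): print(o+d*(x-o[0])/d[0])
o,d=ray(w,c(485,243)); o=R.inv().apply(o-s["tool_pos"]); d=R.inv().apply(d)
for x in(-3,-5,-8): print(o+d*(x-o[0])/d[0])
```

```text
[-20.3  17.9 -19.9]
[-48.8  17.3 -19.9]
[ -8.3  11.4 -19.9]
[ -3.    9.3 -27.6]
[ -5.   10.4 -27.2]
[ -8.   11.9 -26.7]
[ -3.  -14.  -36.3]
[ -5.  -12.6 -35.8]
[ -8.  -10.6 -35. ]
```

Run:
```python
from h import *
np.set_printoptions(precision=1,suppress=True)
w=get_calibration("wrist"); s=read_state(); R=Ro.from_quat(s["ee_rot"])
c=lambda x,y:(230+(x-400+.5)/4-.5,270+(y+.5)/4-.5)
for p in [(545,72),(588,75),(605,78),(542,243),(485,243)]:
  o,d=ray(w,c(*p)); o=R.inv().apply(o-s["tool_pos"]); d=R.inv().apply(d)
  print(p,[o+d*(y-o[1])/d[1] for y in(11,-11)])
X=[[x,y,z] for x in(0,-5) for y in(11,-11) for z in(-20,20)]
print(proj(w,R.apply(X)+s["tool_pos"]))
```

```text
(545, 72) [array([ -6.2,  11. , -27. ]), array([ 36.3, -11. , -35.2])]
(588, 75) [array([ -6.9,  11. , -22. ]), array([ 35.4, -11. , -28.7])]
(605, 78) [array([ -7.6,  11. , -20. ]), array([ 34.5, -11. , -26.1])]
(542, 243) [array([-39.6,  11. , -21.8]), array([ -7.4, -11. , -28.4])]
(485, 243) [array([-39.6,  11. , -27. ]), array([ -7.4, -11. , -35.2])]
[[282.8 281.6]
 [367.5 281.6]
 [284.6 321.8]
 [365.6 321.8]
 [281.5 286.4]
 [368.8 286.5]
 [283.5 327.6]
 [366.8 327.6]]
```

```bash
python3 -m crank '4.2 -11.4 -48 0 0 0;4.2 -11.4 -48 0 0 0;4.2 -11.4 -48 0 0 0;4.2 -11.4 -48 0 0 0;4.2 -11.4 -48 0 0 0;0 0 -12 0 0 0;0 0 -11 0 0 0;0 0 0 0 0 0' 0.54
python3 - <<'E'
from h import *
np.set_printoptions(precision=2,suppress=True)
s=read_state(); print(s["clock"],s["joints"],w2b(s["tool_pos"])-[2,0,0],s["width"]); print(Ro.from_quat(s["ee_rot"]).as_matrix())
cv2.imwrite("pics/w2.png",capture("wrist"));cv2.imwrite("pics/s2.png",np.hstack([crop(capture("side"),270,170,130,150,3),crop(capture("scene"),195,180,130,150,3)]))
E
```

```text
clock: 3.38
tool_pos: [553.5, 30.8, 40.7]
ee_rot: [0.225, 0.308, -0.545, 0.747]
ft_force: [0.2, 0.6, -0.8]
width: 45.9
3.375 [-0.34  0.66 -0.34  2.04  1.08  1.16 -2.73] [-91.38  -1.94  40.71] 45.90200504257371
[[ 0.22  0.95  0.22]
 [-0.67  0.3  -0.67]
 [-0.71  0.    0.71]]
```

View pics/w2.png

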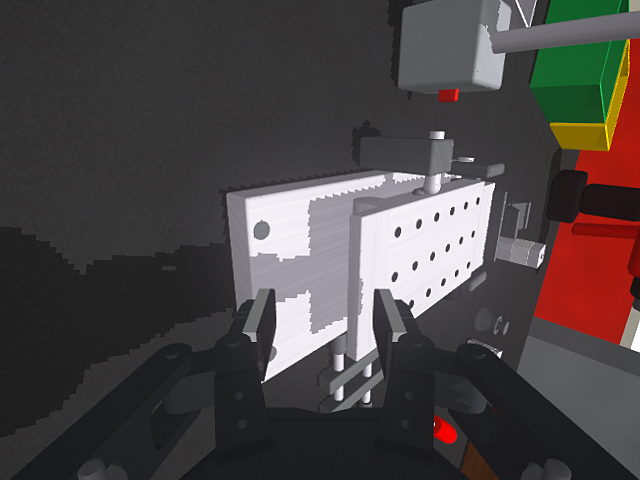

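View pics/s2.png

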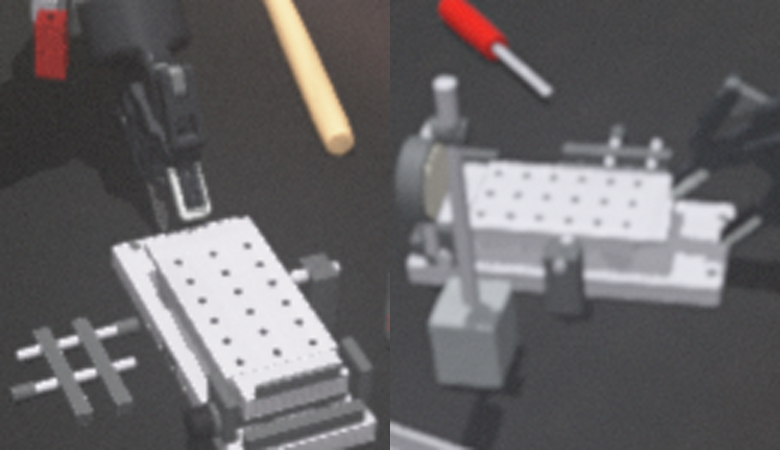

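Joint 7 sits at its limit of -2.73. I'll back up and take the half-turned equivalent grasp instead.

```bash
python3 -m crank '0 0 40 0 0 0;-10 30 40 0 0 0;0 0 40 0 0 0;0 0 0 0.04 -0.122 -0.13;0 0 0 0 0 0'
python3 - <<'E'
from h import *
np.set_printoptions(precision=2,suppress=True)
s=read_state(); print(s["joints"]); print(Ro.from_quat(s["ee_rot"]).as_matrix())
E
```

```text
clock: 4.15
tool_pos: [543.7, 61.7, 161.3]
ee_rot: [0.293, 0.258, -0.57, 0.723]
ft_force: [0.4, 0.7, -0.2]
width: 46.2
[-0.36  0.47 -0.38  2.    0.91  1.29 -2.72]
[[ 0.22  0.98  0.04]
 [-0.67  0.18 -0.72]
 [-0.71  0.13  0.7 ]]
```

```bash
python3 -m crank '0 0 0 -0.0405 0.1235 0.1305;0 0 0 -0.0405 0.1235 0.1305;0 0 0 0 0 0' ; python3 -c "
from station import *
print(read_state()['joints'].round(2))"
```

```text
clock: 4.53
tool_pos: [543.4, 61.6, 159.9]
ee_rot: [0.154, 0.358, -0.513, 0.764]
ft_force: [0.3, 0.9, 0.3]
width: 45.9
[-0.33  0.48 -0.42  2.    0.93  1.31 -2.36]
```

```bash
python3 -m crank '0 0 0 -0.0405 0.1235 0.1305;0 0 0 -0.0405 0.1235 0.1305;0 0 0 -0.0405 0.1235 0.1305;0 0 0 -0.0405 0.1235 0.1305;0 0 0 -0.0405 0.1235 0.1305;0 0 0 -0.0405 0.1235 0.1305;0 0 0 -0.0405 0.1235 0.1305;0 0 0 -0.0405 0.1235 0.1305;0 0 0 -0.0405 0.1235 0.1305;0 0 0 -0.0405 0.1235 0.1305;0 0 0 -0.0405 0.1235 0.1305;0 0 0 -0.0405 0.1235 0.1305;0 0 0 -0.0405 0.1235 0.1305;0 0 0 -0.0405 0.1235 0.1305;0 0 0 -0.0405 0.1235 0.1305;0 0 0 -0.0405 0.1235 0.1305;0 0 0 0 0 0'
python3 - <<'E'
from h import *
np.set_printoptions(precision=3,suppress=True)
s=read_state(); print(s["joints"]); R=Ro.from_quat(s["ee_rot"]);print(R.as_matrix())
p=np.radians(45)
a=EX*np.cos(p)-EZ*np.sin(p); j=EX*np.sin(p)+EZ*np.cos(p)
print((toolR(a,-j)*R.inv()).as_rotvec())
print(w2b(s["tool_pos"])-[2,0,0])
w=get_calibration("wrist"); im=capture("wrist"); cv2.imwrite("pics/w3.png",im)
E
```

```text
clock: 6.65
tool_pos: [543.5, 61.8, 160.0]
ee_rot: [0.747, -0.543, -0.307, -0.233]
ft_force: [0.5, -0.2, -0.1]
width: 46.3
[-0.076  0.548 -0.747  1.988  1.034  1.438  0.51 ]
[[ 0.223 -0.953 -0.205]
 [-0.667 -0.303  0.68 ]
 [-0.711 -0.014 -0.703]]
[-0.009  0.012  0.003]
[-123.953   -2.048  160.026]
```

View pics/w3.png

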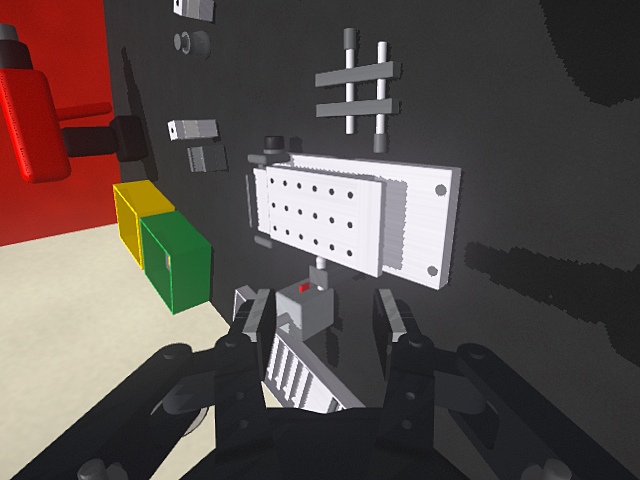

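Run:
```python
from h import *
np.set_printoptions(precision=1,suppress=True)
w=get_calibration("wrist")
for p in [(350.5,195.5),(349.5,224.5),(349,253)]: print("holes",w2b(onz(w,p,50)))
im=cv2.imread("pics/w3.png"); cv2.imwrite("pics/w3c.png",crop(im,340,150,130,150,4))
```

```text
holes [-45.5 -25.6  50. ]
holes [-44.7  -0.2  50. ]
holes [-44.5  26.2  50. ]
```

View pics/w3c.png

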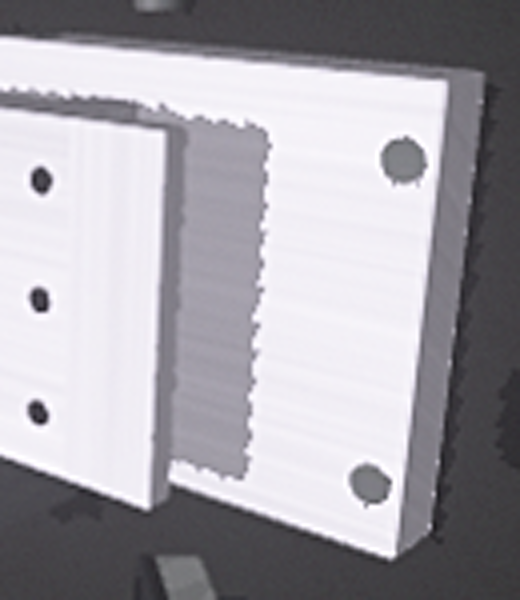

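```bash
sed -i 's/O=np.array(\[582.7,-53.7,0\])/O=np.array([583.0,-54.7,0])/' h.py; python3 -m crank '3.8 -9.6 -41 -0.009 0.012 0.003;3.8 -9.6 -41 0 0 0;3.8 -9.6 -40 0 0 0;0 0 0 0 0 0'
python3 - <<'E'
from h import *
np.set_printoptions(precision=3,suppress=True)
s=read_state(); print(s["joints"]); R=Ro.from_quat(s["ee_rot"]);print(R.as_matrix())
print(w2b(s["tool_pos"]))
w=get_calibration("wrist"); im=capture("wrist"); cv2.imwrite("pics/w4.png",im)
E
```

```text
clock: 7.2
tool_pos: [554.9, 33.4, 37.4]
ee_rot: [0.747, -0.545, -0.308, -0.226]
ft_force: [-1.6, -0.2, 0.8]
width: 46.0
[-0.098  0.75  -0.655  2.024  1.201  1.345  0.348]
[[ 0.217 -0.952 -0.214]
 [-0.674 -0.305  0.673]
 [-0.706 -0.002 -0.708]]
[-92.422   0.214  37.412]
```

View pics/w4.png

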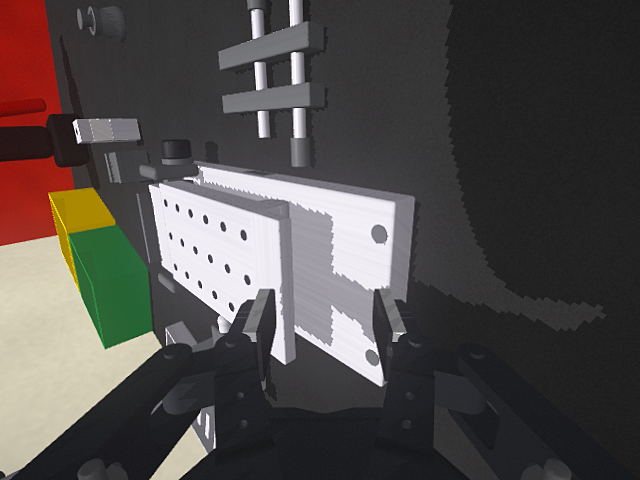

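```bash
python3 -m crank '3.06 -9.52 0 0 0 0;3.06 -9.52 0 0 0 0;3.06 -9.52 0 0 0 0;3.06 -9.52 0 0 0 0;0 0 0 0 0 0'; python3 -m crank '1.5 -4.8 0 0 0 0;1.5 -4.8 0 0 0 0;0 0 0 0 0 0'
python3 - <<'E'
from h import *
np.set_printoptions(precision=3,suppress=True)
s=read_state(); print(s["joints"],w2b(s["tool_pos"]))
im=capture("wrist"); cv2.imwrite("pics/w5.png",im)
E
```

```text
clock: 7.88
tool_pos: [567.3, -5.9, 38.5]
ee_rot: [0.747, -0.544, -0.31, -0.225]
ft_force: [-0.7, 0.3, -0.3]
width: 46.1
clock: 8.25
tool_pos: [570.2, -14.7, 38.3]
ee_rot: [0.747, -0.544, -0.31, -0.224]
ft_force: [1.1, 0.2, -0.1]
width: 45.8
[-0.026  0.731 -0.627  2.042  1.25   1.296  0.4  ] [-41.987   0.034  38.296]
```

View pics/w5.png

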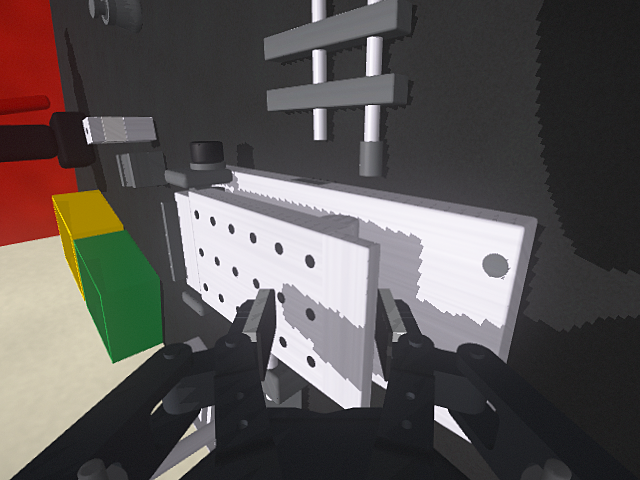

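No contact so far. The lower finger is under the lip and the upper one is above the plate, so I'll lift now.

```bash
python3 -m crank '0 0 2 0 0 0;0.05 -0.2 2 0 0 0;0.1 -0.3 2 0 0 0;0 0 0 0 0 0'; python3 -m crank '0.1 -0.3 3 0 0 0;0.1 -0.4 3 0 0 0;0.1 -0.4 3 0 0 0;0.2 -0.5 3 0 0 0;0 0 0 0 0 0'
python3 - <<'E'
from h import *
np.set_printoptions(precision=3,suppress=True)
s=read_state(); print(s["joints"],w2b(s["tool_pos"]))
im=capture("wrist"); cv2.imwrite("pics/w6.png",im)
E
```

```text
clock: 8.8
tool_pos: [570.2, -14.3, 43.9]
ee_rot: [0.747, -0.543, -0.311, -0.225]
ft_force: [-0.4, 3.4, -9.6]
width: 46.1
clock: 9.43
tool_pos: [570.8, -16.1, 57.0]
ee_rot: [0.747, -0.543, -0.31, -0.224]
ft_force: [-3.8, 6.6, -4.0]
width: 45.9
[-0.014  0.697 -0.638  2.041  1.229  1.302  0.432] [-40.496   0.148  56.99 ]
```

View pics/w6.png

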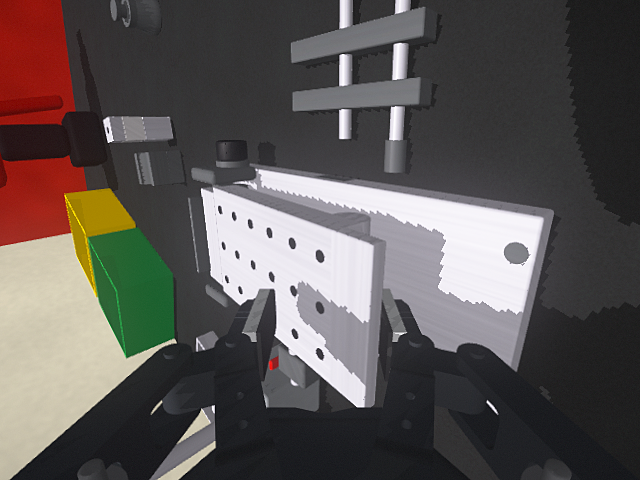

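```bash
python3 -m crank '0.6 -1.8 9.4 0 0 0;0.8 -2.4 9.3 0 0 0;0.9 -2.9 9.1 0 0 0;1.1 -3.4 9 0 0 0;1.25 -3.9 8.7 0 0 0;1.4 -4.4 8.5 0 0 0;1.6 -4.9 8.2 0 0 0;0 0 0 0 0 0'
python3 - <<'E'
from h import *
np.set_printoptions(precision=3,suppress=True)
s=read_state(); print(s["joints"],w2b(s["tool_pos"]))
im=capture("wrist"); cv2.imwrite("pics/w7.png",im)
cv2.imwrite("pics/s7.png",np.hstack([crop(capture("side"),270,150,130,150,3),crop(capture("scene"),195,150,130,150,3)]))
E
```

```text
clock: 10.48
tool_pos: [578.8, -41.0, 119.7]
ee_rot: [0.747, -0.544, -0.309, -0.224]
ft_force: [0.3, 0.0, -0.1]
width: 46.0
[ 0.053  0.582 -0.66   2.033  1.174  1.306  0.569] [-14.355   0.151 119.715]
```

View pics/s7.png

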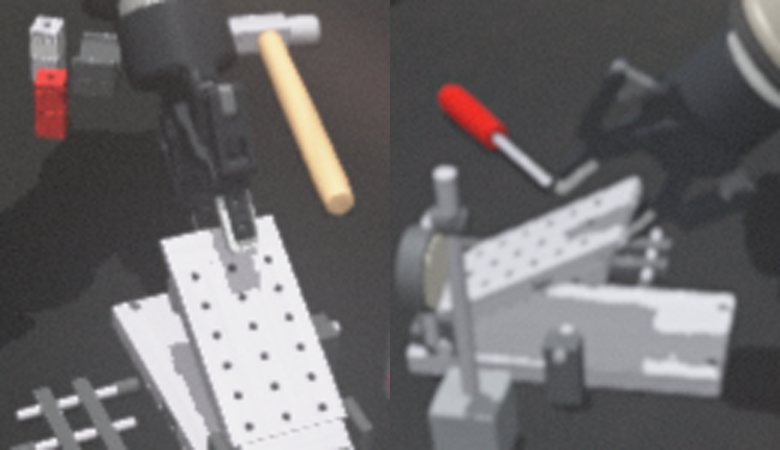

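```bash
python3 -m crank '1.7 -5.3 7.9 0 0 0;1.9 -5.8 7.5 0 0 0;2 -6.2 7.1 0 0 0;2.1 -6.6 6.7 0 0 0;2.2 -7 6.3 0 0 0;2.35 -7.3 5.8 0 0 0;2.45 -7.6 5.4 0 0 0;0 0 0 0 0 0'
python3 - <<'E'
from h import *
np.set_printoptions(precision=3,suppress=True)
s=read_state(); print(s["joints"],w2b(s["tool_pos"]))
im=capture("wrist"); cv2.imwrite("pics/w8.png",im)
cv2.imwrite("pics/s8.png",np.hstack([crop(capture("side"),270,150,130,150,3),crop(capture("scene"),195,150,130,150,3)]))
E
```

```text
clock: 11.62
tool_pos: [593.6, -86.9, 166.2]
ee_rot: [0.747, -0.544, -0.309, -0.224]
ft_force: [-0.5, 0.3, 0.2]
width: 46.2
[ 0.144  0.498 -0.655  2.014  1.158  1.276  0.711] [ 33.877   0.244 166.217]
```

View pics/s8.png

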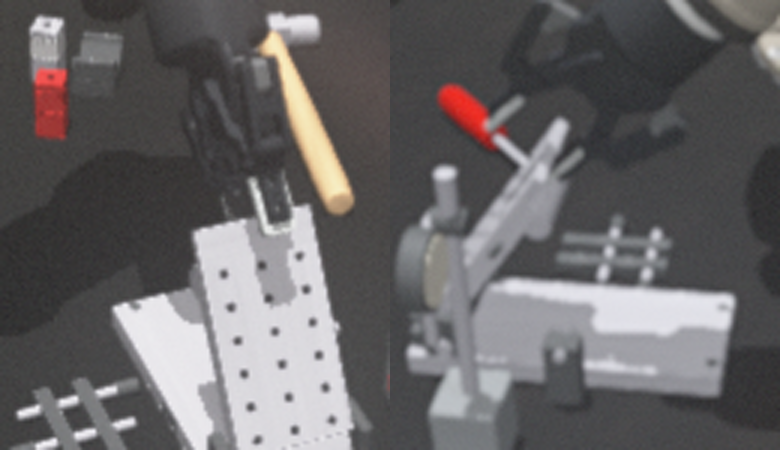

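View pics/w8.png

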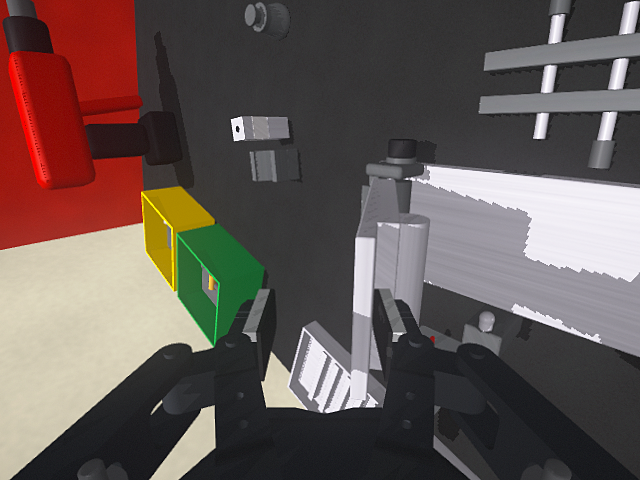

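The plate stands at about 0.9 rad. I'll back out along the finger axis and go to look at stack C.

```bash
python3 -m crank '-0.6 2 -2 0 0 0;-4 13 14 0 0 0;-6 20 21 0 0 0;-6 20 21 0 0 0;-17 46 7 0.0935 0.03 0;-17 46 7 0.0935 0.03 0;-17 46 7 0.0935 0.03 0;-17 46 7 0.0935 0.03 0;-17 46 7 0.0935 0.03 0;-17 46 7 0.0935 0.03 0;-17 46 7 0.0935 0.03 0;-17 46 7 0.0935 0.03 0;0 0 0 0 0 0'
python3 - <<'E'
from h import *
np.set_printoptions(precision=3,suppress=True)
s=read_state(); print(s["joints"],s["tool_pos"]);print(Ro.from_quat(s["ee_rot"]).as_matrix())
im=capture("wrist"); cv2.imwrite("pics/w9.png",im)
cv2.imwrite("pics/s9.png",np.hstack([crop(capture("side"),270,150,130,150,3),crop(capture("scene"),195,150,130,150,3)]))
E
```

```text
clock: 13.4
tool_pos: [438.8, 339.9, 276.8]
ee_rot: [-0.573, 0.413, 0.573, 0.416]
ft_force: [0.8, -0.9, -0.5]
width: 45.9
[ 0.078  0.348 -1.047  1.779  0.322  1.198  0.827] [438.789 339.907 276.814]
[[ 0.001 -0.95  -0.313]
 [ 0.003 -0.313  0.95 ]
 [-1.    -0.002  0.002]]
```

View pics/w9.png

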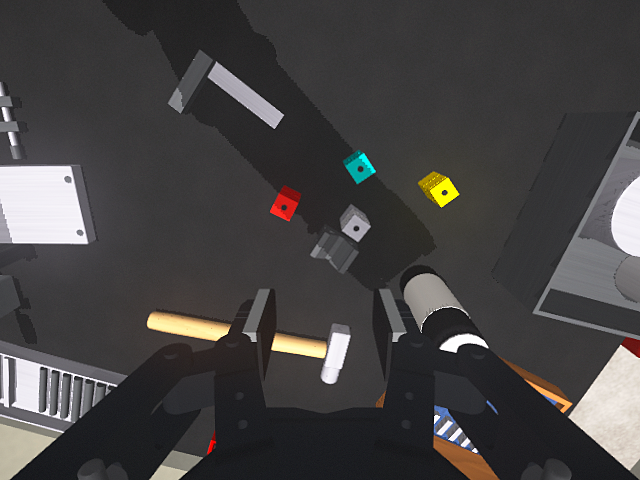

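View pics/s9.png

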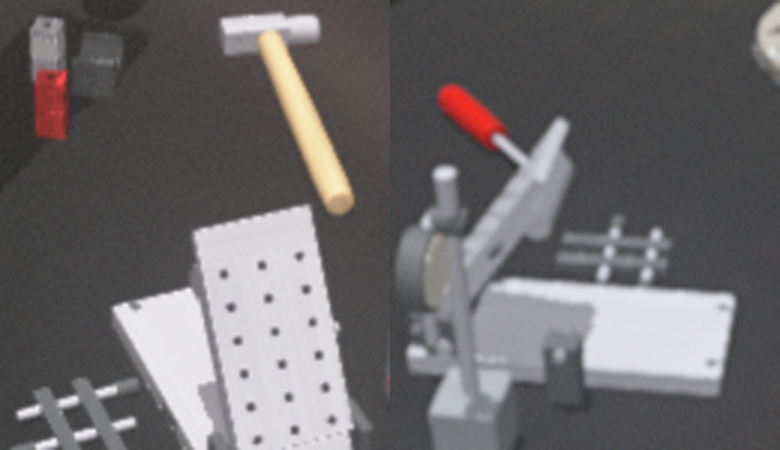

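The grey stack_53 is at wrist (356,228) with the V-block below-left at (335,250). The look-alikes are red (285,207), turquoise (360,168) and yellow (444,192). Only the grey one is meant, as it alone is plain steel and triangulates to about 52.4 mm. Here is the enlarged check.

Run:
```python
from h import *
im=cv2.imread("pics/w9.png"); cv2.imwrite("pics/w9c.png",crop(im,260,140,135,140,5.7)[:590])
cv2.imwrite("pics/w9d.png",crop(im,300,190,90,90,6.6))
```

```text
(no output)
```

View pics/w9d.png

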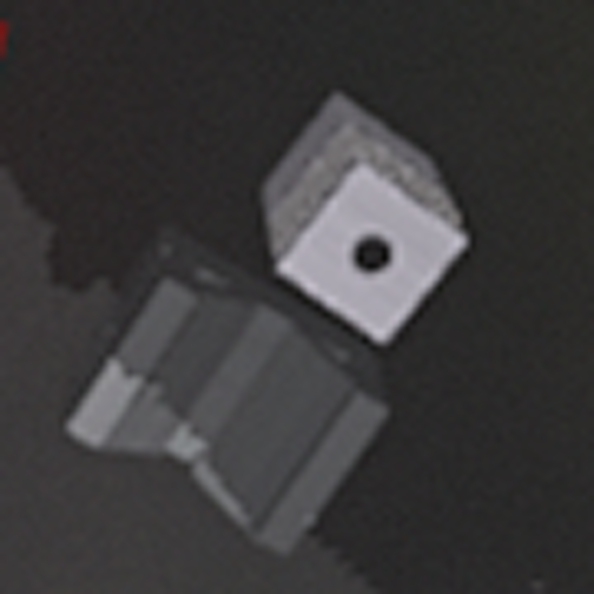

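Run:
```python
from h import *
np.set_printoptions(precision=1,suppress=True)
w=get_calibration("wrist")
c=lambda x,y:(300+(x+.5)/6.6-.5,190+(y+.5)/6.6-.5)
P=[onz(w,c(*p),52.8) for p in [(363,165),(468,240),(384,345),(277,268)]]
print(np.array(P), "hole",onz(w,c(371,255),52.8), np.mean(P,0))
for i in range(4):
    d=P[(i+1)%4]-P[i]; print(np.linalg.norm(d),np.degrees(np.arctan2(d[1],d[0])))
V=[onz(w,c(*p),35) for p in [(180,278),(388,408),(275,550),(68,430)]]
print("V",np.array(V),np.mean(V,0))
for n,p in [("red",(284,207)),("turq",(360,169)),("yel",(444,192))]: print(n,onz(w,p,52.8))
```

```text
[[444.3 375.   52.8]
 [451.3 396.8  52.8]
 [473.9 389.5  52.8]
 [466.3 367.1  52.8]] hole [459.1 381.8  52.8] [459.  382.1  52.8]
22.83616966724404 72.23894624693412
23.72833243921593 -17.76563957494886
23.694751939143522 -108.64105571058907
23.380157749136465 160.13661404574077
V [[478.7 353.6  35. ]
 [490.8 398.2  35. ]
 [524.7 387.7  35. ]
 [513.4 343.1  35. ]] [501.9 370.7  35. ]
red [460.6 297.1  52.8]
turq [394.6 363.5  52.8]
yel [389.2 460.4  52.8]
```

Run:
```python
from h import *
np.set_printoptions(precision=4,suppress=True)
s=read_state(); R=Ro.from_quat(s["ee_rot"])
t=np.radians(71.6); u=np.array([np.cos(t),np.sin(t),0]); n=np.array([np.sin(t),-np.cos(t),0])
p=np.radians(60); a=n*np.cos(p)-EZ*np.sin(p)
T=toolR(a,u); print("rot",(T*R.inv()).as_rotvec())
S=np.array([460,383.5,32]); G=S+19*a; print("TCP grasp",G,"approach",G-90*a, G-90*a-s["tool_pos"],a)
a2=EX*np.cos(p)-EZ*np.sin(p); T2=toolR(a2,EY); print("pick->place",(T2*T.inv()).as_rotvec())
G2=b2w(-28,0,18+32)+19*a2; print("place",G2)
```

```text
rot [-0.0005 -0.5313 -0.6208]
TCP grasp [469.0143 380.5013  15.5455] approach [426.3149 394.7055  93.4878] [ -14.0555   57.932  -181.9253] [ 0.4744 -0.1578 -0.866 ]
pick->place [ 0.     0.    -0.939]
place [577.3445 -37.0862  33.5455]
```

```bash
python3 -m crank '-2.3 9.7 -20 0 -0.0886 -0.1035;-2.3 9.7 -20 0 -0.0886 -0.1035;-2.3 9.7 -20 0 -0.0886 -0.1035;-2.3 9.7 -20 0 -0.0886 -0.1035;-2.3 9.7 -20 0 -0.0886 -0.1035;-2.3 9.7 -20 0 -0.0886 -0.1035;0 0 -40 0 0 0;0 0 0 0 0 0'
python3 - <<'E'
from h import *
np.set_printoptions(precision=3,suppress=True)
s=read_state(); print(s["joints"],s["tool_pos"]);print(Ro.from_quat(s["ee_rot"]).as_matrix())
im=capture("wrist"); cv2.imwrite("pics/w10.png",im)
E
```

```text
clock: 14.55
tool_pos: [426.0, 393.6, 113.7]
ee_rot: [-0.549, 0.448, 0.253, 0.659]
ft_force: [-0.7, 0.1, 0.8]
width: 46.3
[-0.578  0.483 -0.708  2.05   1.036  1.025 -0.683] [426.015 393.587 113.698]
[[ 0.471 -0.825  0.312]
 [-0.158  0.268  0.95 ]
 [-0.868 -0.497 -0.004]]
```

View pics/w10.png

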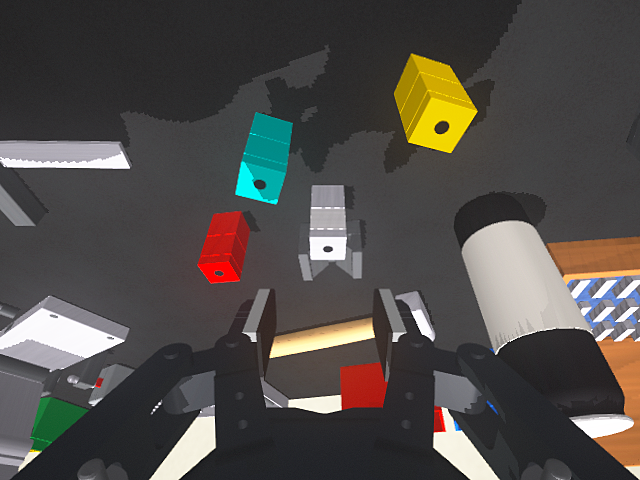

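Run:
```python
from h import *
np.set_printoptions(precision=1,suppress=True)
w=get_calibration("wrist"); im=cv2.imread("pics/w10.png")
print(onz(w,(328,249.5),52.8)); s=read_state(); R=Ro.from_quat(s["ee_rot"])
a=R.as_matrix()[:,0]
S=np.array([460,383.5,32]); print(S+19*a-s["tool_pos"], R.inv().apply(S+19*a-s["tool_pos"]))
```

```text
[461.5 386.2  52.8]
[  42.2  -13.7 -100. ] [108.8  11.2   0.4]
```

```bash
python3 -m crank '-9.2 6.6 0 0 0 0;9.4 -3.2 -17.4 0 0 0;9.4 -3.2 -17.4 0 0 0;9.4 -3.2 -17.4 0 0 0;0 0 0 0 0 0'
python3 - <<'E'
from h import *
np.set_printoptions(precision=3,suppress=True)
s=read_state(); print(s["joints"],s["tool_pos"])
im=capture("wrist"); cv2.imwrite("pics/w11.png",im)
E
```

```text
clock: 15.22
tool_pos: [446.6, 390.6, 62.8]
ee_rot: [-0.548, 0.448, 0.252, 0.66]
ft_force: [-0.6, -0.0, 0.6]
width: 46.4
[-0.589  0.573 -0.656  2.057  1.145  0.976 -0.766] [446.636 390.573  62.778]
```

View pics/w11.png

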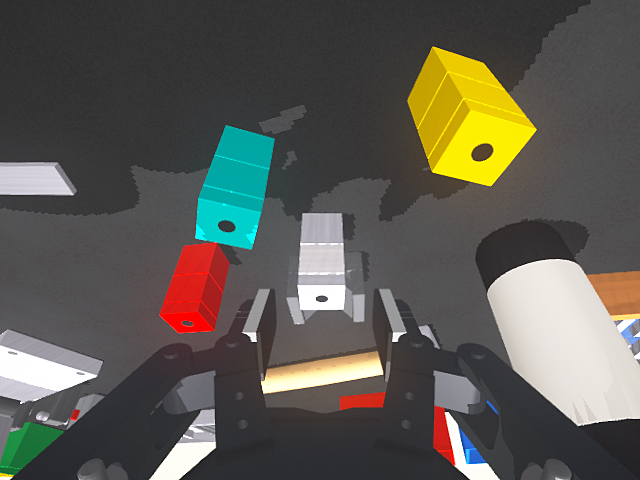

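```bash
python3 -m crank '8.6 -3.2 -17.4 0 0 0;8.6 -3.2 -17.4 0 0 0;6 -2.1 -12.4 0 0 0;0 0 0 0 0 0'
python3 - <<'E'
from h import *
np.set_printoptions(precision=3,suppress=True)
s=read_state(); print(s["joints"],s["tool_pos"])
im=capture("wrist"); cv2.imwrite("pics/w12.png",im)
E
```

```text
clock: 15.78
tool_pos: [469.1, 383.1, 16.2]
ee_rot: [-0.548, 0.447, 0.253, 0.66]
ft_force: [-0.4, -0.8, 0.5]
width: 45.8
[-0.589  0.654 -0.605  2.056  1.25   0.93  -0.83 ] [469.121 383.111  16.194]
```

View pics/w12.png

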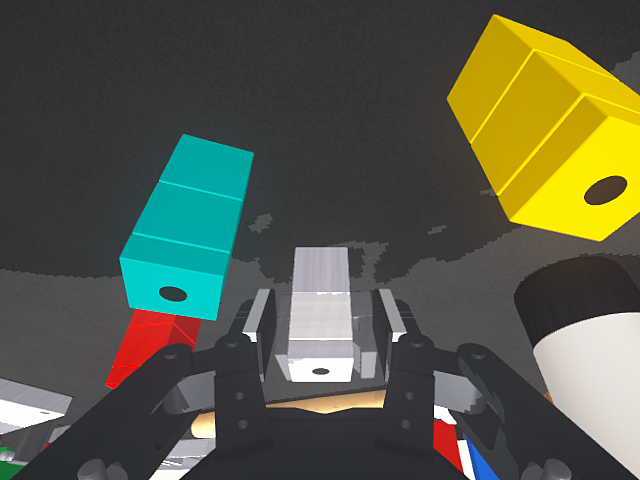

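Stack_53 is between the pads at (320,340), with the V-block clear behind it. I'll close on it.

```bash
python3 -m crank '0 0 0 0 0 0;0 0 0 0 0 0;0 0 0 0 0 0;0 0 0 0 0 0;0 0 0 0 0 0' 0.15
python3 - <<'E'
from h import *
s=read_state(); print(s["joints"].round(2),s["tool_pos"].round(1))
im=capture("wrist"); cv2.imwrite("pics/w13.png",crop(im,200,200,240,240,2.4))
E
```

```text
clock: 16.45
tool_pos: [469.0, 383.9, 17.2]
ee_rot: [-0.548, 0.446, 0.253, 0.661]
ft_force: [-2.9, -1.3, 7.1]
width: 23.1
[-0.59  0.65 -0.61  2.06  1.25  0.93 -0.83] [469.  383.9  17.2]
```

View pics/w13.png

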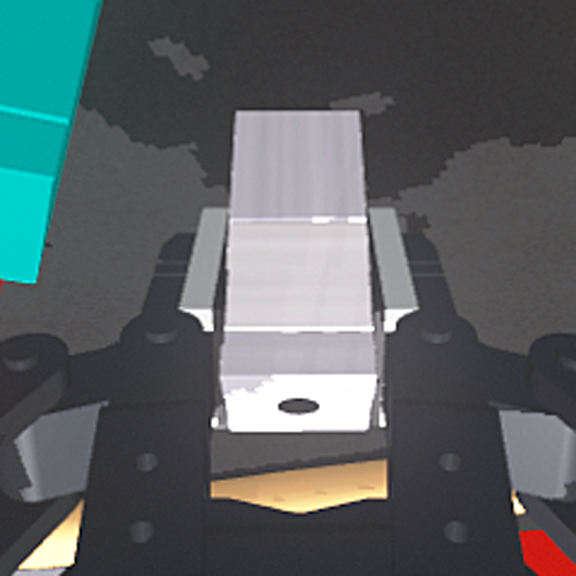

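```bash
python3 -m crank '0 0 5 0 0 0;0 0 30 0 0 0;0 0 40 0 0 0;0 0 40 0 0 0;12.9 -54 4 0 0 -0.1565;12.9 -54 4 0 0 -0.1565;12.9 -54 4 0 0 -0.1565;12.9 -54 4 0 0 -0.1565;12.9 -54 4 0 0 -0.1565;12.9 -54 4 0 0 -0.1565;0 0 0 0 0 0'
python3 - <<'E'
from h import *
np.set_printoptions(precision=3,suppress=True)
s=read_state(); print(s["joints"],w2b(s["tool_pos"]),s["width"])
p=np.radians(60); a2=EX*np.cos(p)-EZ*np.sin(p); T2=toolR(a2,EY); print((T2*Ro.from_quat(s["ee_rot"]).inv()).as_rotvec())
im=capture("wrist"); cv2.imwrite("pics/w14.png",im)
cv2.imwrite("pics/s14.png",np.hstack([crop(capture("side"),270,140,130,150,3),crop(capture("scene"),215,140,130,150,3)]))
E
```

```text
clock: 17.88
tool_pos: [547.4, 54.9, 156.0]
ee_rot: [-0.284, 0.647, -0.077, 0.703]
ft_force: [-0.1, 0.9, -1.7]
width: 23.4
[-0.162  0.39  -0.446  1.992  0.76   1.106 -0.747] [-115.281   -0.39   156.02 ] 23.396892760124537
[-0.001  0.001  0.006]
```

View pics/w14.png

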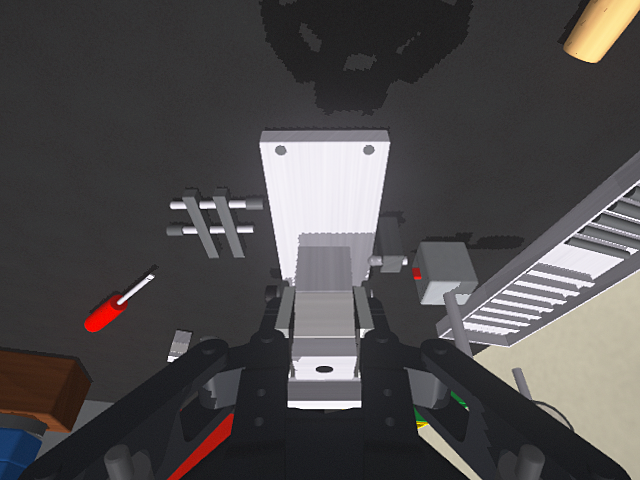

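View pics/s14.png

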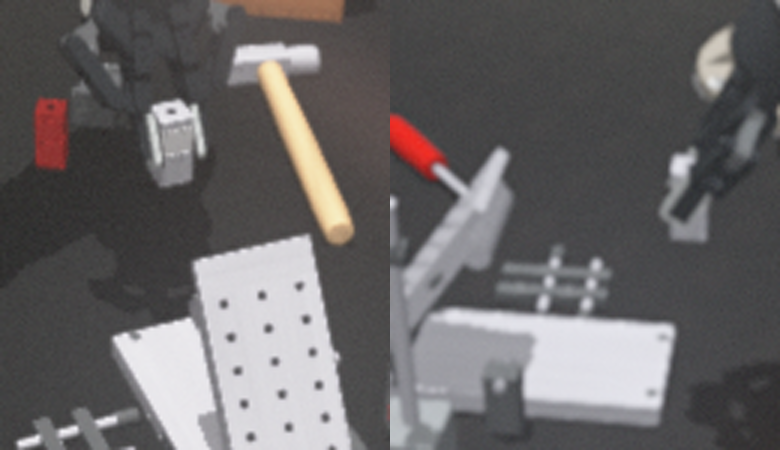

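Run:
```python
from h import *
np.set_printoptions(precision=1,suppress=True)
w=get_calibration("wrist"); im=cv2.imread("pics/w14.png"); s=read_state()
cv2.imwrite("pics/w14c.png",np.hstack([crop(im,240,120,160,75,4)[:300], np.zeros((300,2,3),np.uint8)]))
cv2.imwrite("pics/w14d.png",crop(im,260,330,130,90,5))
print(w2b(onz(w,(324,369),s["tool_pos"][2]-17.2+52.8))-w2b(s["tool_pos"]))
```

```text
[-11.6  -0.2  35.6]
```

View pics/w14c.png

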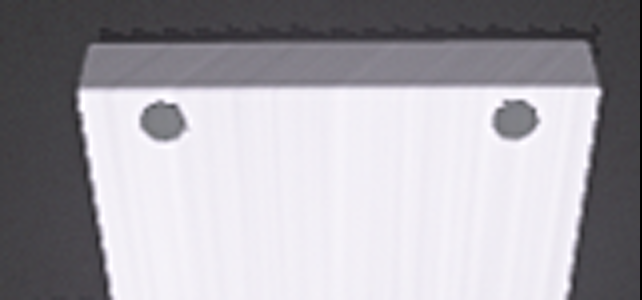

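View pics/w14d.png

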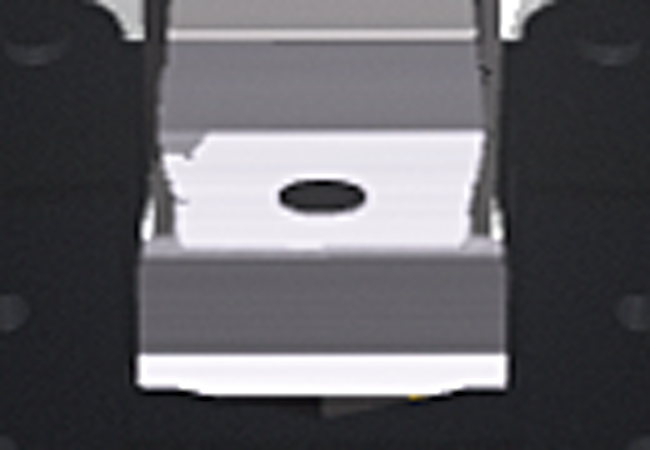

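Run:
```python
from h import *
np.set_printoptions(precision=1,suppress=True)
w=get_calibration("wrist"); s=read_state()
for p in [(259.5,142),(390,142)]: print(w2b(onz(w,p,18)))
a=get_calibration("scene");b=get_calibration("side")
pb=(270+172/3,140+110/3); pa=(215+(683-390)/3,140+158/3)
X,e=tri(a,pa,b,pb); print(w2b(X)-w2b(s["tool_pos"]),e, w2b(X))
```

```text
[-121.7  -48.6   18. ]
[-122.1   50.    18. ]
[-4.2  0.7 39.1] 3.123318491550832 [-124.7    0.8  194.6]
```

```bash
python3 -m crank '8.8 -25.5 0 0 0 0.006;3.5 -10.8 -19.6 0 0 0;3.5 -10.8 -19.6 0 0 0;3.5 -10.8 -19.6 0 0 0;3.5 -10.8 -19.6 0 0 0;0 0 0 0 0 0'
python3 - <<'E'
from h import *
np.set_printoptions(precision=3,suppress=True)
s=read_state(); print(s["joints"],w2b(s["tool_pos"]),s["width"])
cv2.imwrite("pics/s15.png",np.hstack([crop(capture("side"),270,140,130,150,3),crop(capture("scene"),195,160,130,150,3)]))
E
```

```text
clock: 18.77
tool_pos: [568.4, -10.5, 75.0]
ee_rot: [-0.289, 0.646, -0.071, 0.703]
ft_force: [-0.2, 0.1, -1.6]
width: 23.2
[-0.101  0.502 -0.37   2.045  0.911  0.94  -0.792] [-46.584  -0.374  75.042] 23.186686245587257
```

View pics/s15.png

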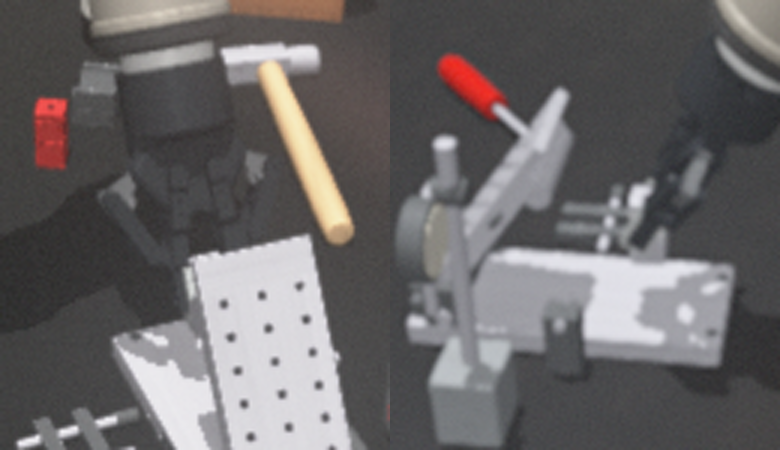

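```bash
python3 -m crank '2.9 -8.4 -12.3 0 0 0;2.9 -8.4 -12.3 0 0 0;2.8 -8.4 -11.5 0 0 0;0 0 0 0 0 0'
python3 - <<'E'
from h import *
np.set_printoptions(precision=3,suppress=True)
s=read_state(); print(s["joints"],w2b(s["tool_pos"]),s["width"])
cv2.imwrite("pics/w16.png",capture("wrist"))
cv2.imwrite("pics/s16.png",np.hstack([crop(capture("side"),270,140,130,150,3),crop(capture("scene"),195,160,130,150,3)]))
E
```

```text
clock: 19.38
tool_pos: [577.3, -35.7, 39.8]
ee_rot: [-0.288, 0.646, -0.071, 0.703]
ft_force: [-0.5, 1.0, -1.0]
width: 23.5
[-0.083  0.56  -0.333  2.053  0.984  0.877 -0.83 ] [-19.796   0.417  39.818] 23.483021640949968
```

View pics/s16.png

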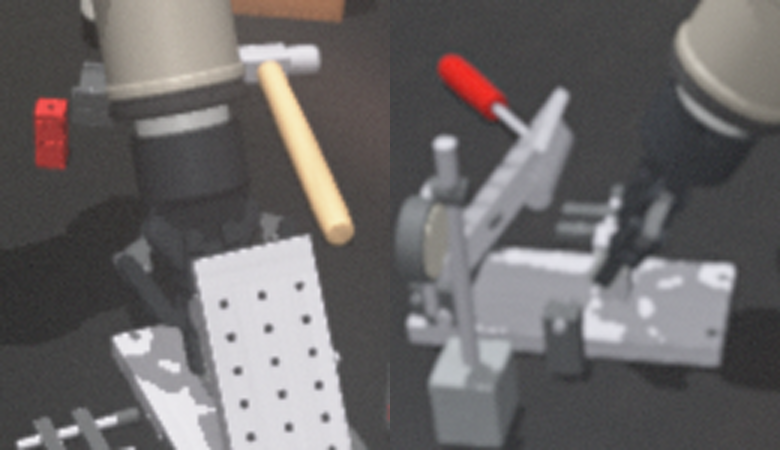

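View pics/w16.png

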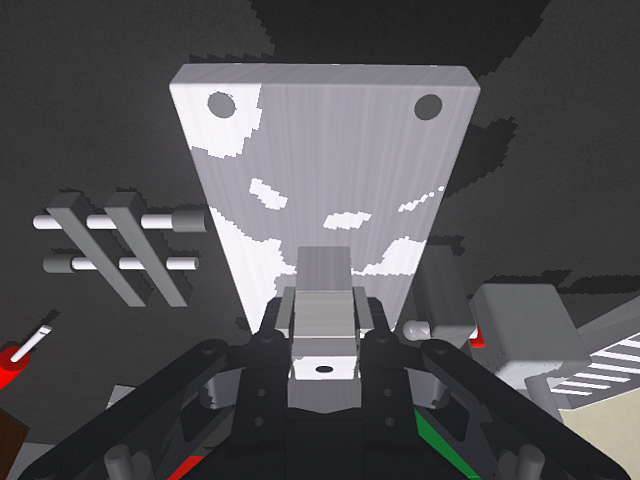

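Run:
```python
from h import *
np.set_printoptions(precision=1,suppress=True)
w=get_calibration("wrist"); s=read_state()
for p,z in [((169,85),18),((480,87),18),((298,247),22.6),((350,247),22.6)]: print(p,w2b(onz(w,p,z)))
```

```text
(169, 85) [-116.5  -48.9   18. ]
(480, 87) [-116.7   50.5   18. ]
(298, 247) [-41.6 -11.1  22.6]
(350, 247) [-41.8  13.5  22.6]
```

Relative to the ledge in this same view the stack centre is at base x ≈ -28, y ≈ 0.4, so I'll lower it.

```bash
python3 -m crank '0 0 -1.5 0 0 0;0 0 -1.5 0 0 0;0 0 -0.8 0 0 0;0 0 0 0 0 0'; python3 -m crank '0 0 -0.5 0 0 0;0 0 0 0 0 0'
```

```text
clock: 20.02
tool_pos: [577.9, -34.5, 37.1]
ee_rot: [-0.289, 0.645, -0.071, 0.704]
ft_force: [-0.6, -0.7, -2.6]
width: 23.4
clock: 20.27
tool_pos: [577.9, -34.5, 36.6]
ee_rot: [-0.288, 0.645, -0.071, 0.704]
ft_force: [1.2, 0.3, -1.5]
width: 23.0
```

```bash
python3 -m crank '0 0 -0.7 0 0 0;0 0 0 0 0 0'; python3 -m crank '0 0 -0.7 0 0 0;0 0 0 0 0 0';  python3 -m crank '0 0 -0.7 0 0 0;0 0 0 0 0 0'
```

```text
clock: 20.52
tool_pos: [577.9, -34.6, 35.9]
ee_rot: [-0.288, 0.645, -0.071, 0.704]
ft_force: [-0.0, 0.5, -0.8]
width: 23.3
clock: 20.78
tool_pos: [577.9, -34.5, 35.3]
ee_rot: [-0.289, 0.645, -0.071, 0.704]
ft_force: [0.0, -0.1, -0.8]
width: 23.2
clock: 21.02
tool_pos: [578.0, -34.6, 35.2]
ee_rot: [-0.289, 0.645, -0.071, 0.704]
ft_force: [-5.7, 2.4, 12.8]
width: 23.5
```

```bash
python3 -m crank '0 0 0.4 0 0 0;0 0 0 0 0 0'; python3 -m crank '0 0 0 0 0 0;0 0 0 0 0 0;0 0 0 0 0 0;0 0 0 0 0 0' 0.45
python3 - <<'E'
from h import *
cv2.imwrite("pics/w17.png",capture("wrist"))
E
```

```text
clock: 21.28
tool_pos: [577.9, -34.6, 35.3]
ee_rot: [-0.289, 0.645, -0.071, 0.704]
ft_force: [-3.8, 0.9, 7.6]
width: 23.3
clock: 21.78
tool_pos: [577.9, -34.5, 34.9]
ee_rot: [-0.288, 0.645, -0.071, 0.704]
ft_force: [0.9, 0.4, 0.0]
width: 38.6
```

View pics/w17.png

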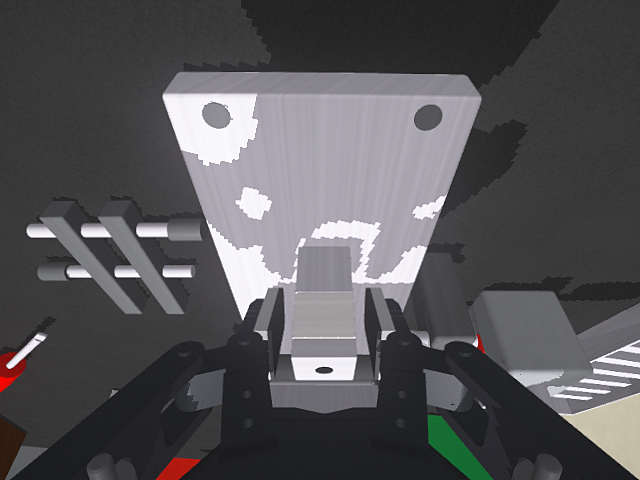

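```bash
python3 -m crank '-1.5 4.8 8.7 0 0 0;-3.05 9.5 17.3 0 0 0;-3.05 9.5 17.3 0 0 0;-6.1 19 34.6 0 0 0;-6.1 19 34.6 0 0 0;-6.1 19 34.6 0 0 0;0 0 0 0 0 0'
python3 - <<'E'
from h import *
np.set_printoptions(precision=3,suppress=True)
s=read_state(); print(s["joints"],w2b(s["tool_pos"]),s["width"])
cv2.imwrite("pics/w18.png",capture("wrist"))
cv2.imwrite("pics/s18.png",np.hstack([crop(capture("side"),270,140,130,150,3),crop(capture("scene"),195,160,130,150,3)]))
E
```

```text
clock: 22.7
tool_pos: [552.7, 49.2, 185.7]
ee_rot: [-0.288, 0.643, -0.07, 0.706]
ft_force: [0.2, -0.6, -0.3]
width: 38.5
[-0.138  0.346 -0.453  1.973  0.736  1.127 -0.676] [-108.207    2.953  185.704] 38.50707157833815
```

View pics/s18.png

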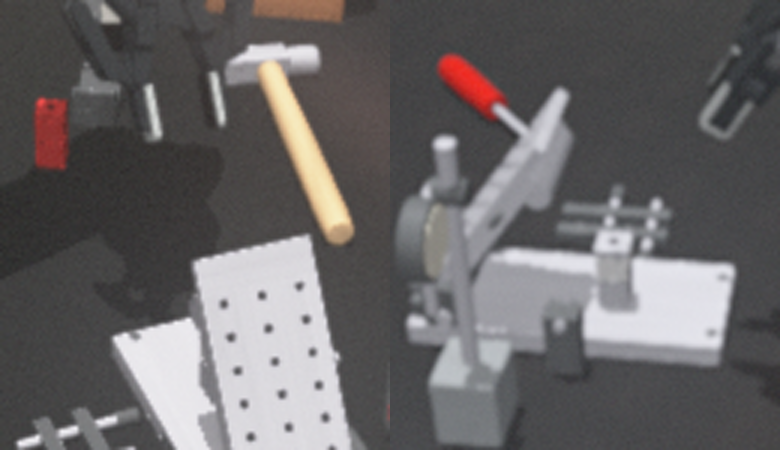

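View pics/w18.png

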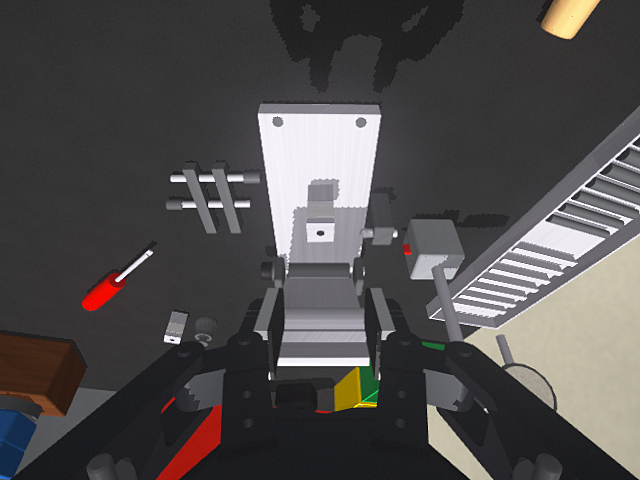

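Run:
```python
from h import *
np.set_printoptions(precision=1,suppress=True)
w=get_calibration("wrist"); a=get_calibration("scene")
print("scene",w2b(onz(a,(269.5,240.2),70.8)))
print("wrist",w2b(onz(w,(320.5,232.5),70.8)))
for p in [(259,113),(380,113)]: print("ledge",w2b(onz(w,p,18)))
```

```text
scene [-32.8   2.6  70.8]
wrist [-33.9  -1.3  70.8]
ledge [-115.5  -50.3   18. ]
ledge [-116.4   45.1   18. ]
```

Run:
```python
from h import *
A=np.mean([capture("scene").astype(float) for _ in range(3)],0).astype(np.uint8); cv2.imwrite("pics/s19.png",A)
W=cv2.imread("pics/w18.png")
cv2.imwrite("pics/s19c.png",crop(A,245,220,90,75,8.8))
cv2.imwrite("pics/w18c.png",crop(W,245,90,150,160,3.7))
```

```text
(no output)
```

View pics/s19c.png

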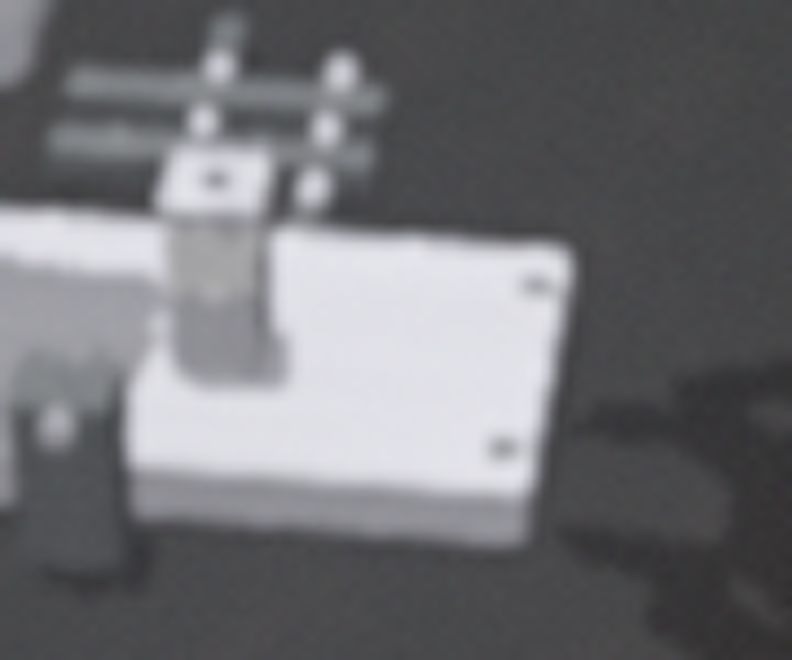

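View pics/w18c.png

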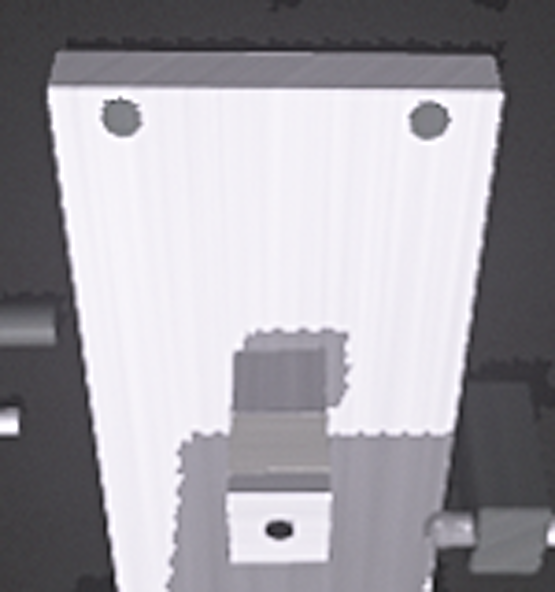

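Run:
```python
from h import *
np.set_printoptions(precision=1,suppress=True)
w=get_calibration("wrist"); a=get_calibration("scene")
c=lambda x,y:(245+(x+.5)/3.7-.5,90+(y+.5)/3.7-.5)
S=lambda x,y:(245+(x+.5)/8.8-.5,220+(y+.5)/8.8-.5)
for p in [(48,88),(500,90),(235,350),(325,350)]: print("w",w2b(onz(w,c(*p),18)))
for p in [(575,248),(537,497),(182,380),(262,384)]: print("s",w2b(onz(a,S(*p),18)))
print("top",w2b(onz(a,S(217,179),70.8)))
```

```text
w [-115.3  -51.7   18. ]
w [-115.7   44.5   18. ]
w [-43.9 -13.8  18. ]
w [-44.1   9.2  18. ]
s [-116.9  -52.1   18. ]
s [-118.4   51.8   18. ]
s [-23.7  16.4  18. ]
s [-44.1  15.6  18. ]
top [-32.    1.5  70.8]
```

The stack stands upright at base x ≈ -29, y ≈ 1. Next I go over the plate with shut fingers and press it down from above.

```bash
python3 -m crank '0 0 40 0 0 0;0 0 40 0 0 0;9 -30 0 0.1 0.032 0;9 -30 0 0.1 0.032 0;9 -30 0 0.1 0.032 0;9 -30 0 0.1 0.032 0;9 -31 0 0.1 0.032 0;0 0 -30 0 0 0;0 0 -30 0 0 0;0 0 0 0 0 0' 0
python3 - <<'E'
from h import *
np.set_printoptions(precision=3,suppress=True)
s=read_state(); print(s["joints"],w2b(s["tool_pos"]),s["width"]);print(Ro.from_quat(s["ee_rot"]).as_matrix())
cv2.imwrite("pics/w20.png",capture("wrist"))
cv2.imwrite("pics/s20.png",np.hstack([crop(capture("side"),270,140,130,150,3),crop(capture("scene"),195,140,130,150,3)]))
E
```

```text
clock: 24.25
tool_pos: [595.4, -105.0, 199.5]
ee_rot: [-0.11, 0.698, 0.114, 0.698]
ft_force: [-0.0, 0.2, 0.8]
width: 0.2
[ 0.372  0.369 -0.378  1.78   0.149  1.023  0.256] [ 51.699  -3.551 199.488] 0.15349445318473035
[[-0.001 -0.312  0.95 ]
 [ 0.006  0.95   0.312]
 [-1.     0.006  0.001]]
```

View pics/s20.png

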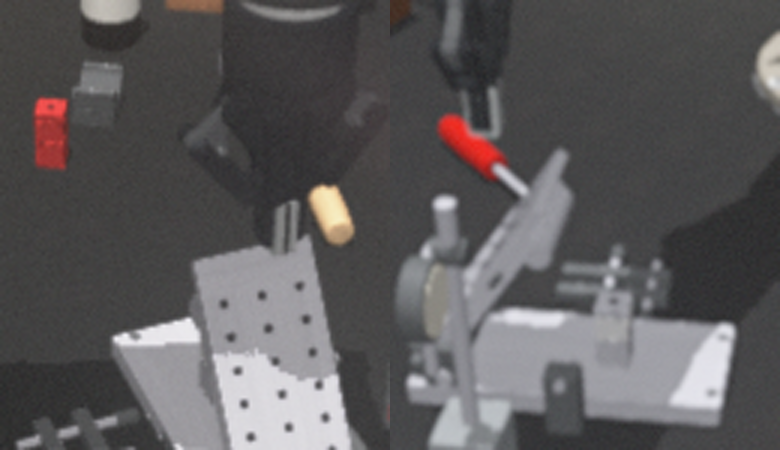

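View pics/w20.png

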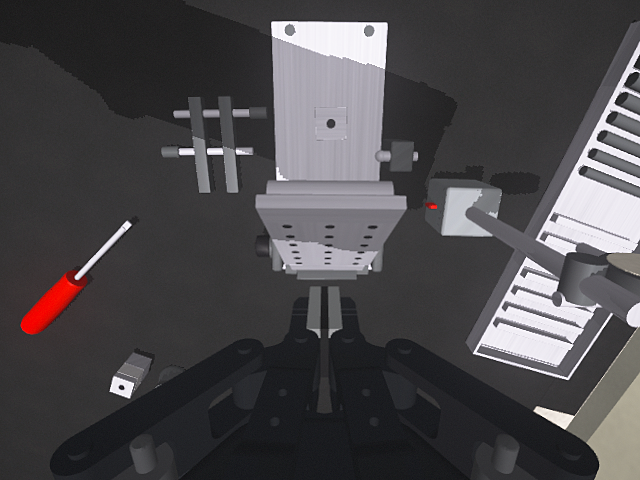

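```bash
python3 -m crank '-0.2 6 -10 0 0 0;-1.2 9.1 -21.5 0 0 0;-0.7 2.3 -1.8 0 0 0;0 0 0 0 0 0'; python3 -m crank '-0.7 2.3 -1.8 0 0 0;-0.7 2.3 -1.8 0 0 0;0 0 0 0 0 0';python3 -c "
from h import *
s=read_state(); print(w2b(s['tool_pos']))"
```

```text
clock: 24.9
tool_pos: [595.1, -87.1, 169.3]
ee_rot: [-0.111, 0.696, 0.114, 0.7]
ft_force: [0.0, -0.1, 0.0]
width: -0.2
clock: 25.28
tool_pos: [593.4, -82.6, 165.2]
ee_rot: [-0.11, 0.696, 0.114, 0.7]
ft_force: [0.9, -0.2, -0.8]
width: 0.1
[ 29.75956274   1.39935293 165.19596607]
```

```bash
python3 -m crank '-0.7 2.3 -1.8 0 0 0;-0.7 2.3 -1.8 0 0 0;-0.7 2.3 -1.8 0 0 0;0 0 0 0 0 0'; python3 -m crank '-0.7 2.3 -1.8 0 0 0;-0.7 2.3 -1.8 0 0 0;0 0 0 0 0 0';python3 - <<'E'
from h import *
s=read_state(); print(w2b(s['tool_pos']))
cv2.imwrite("pics/s21.png",np.hstack([crop(capture("side"),270,140,130,150,3),crop(capture("scene"),195,140,130,150,3)]))
E
```

```text
clock: 25.78
tool_pos: [591.4, -75.6, 159.7]
ee_rot: [-0.11, 0.696, 0.114, 0.7]
ft_force: [0.4, -0.2, 1.6]
width: 0.1
clock: 26.15
tool_pos: [589.8, -70.9, 155.9]
ee_rot: [-0.11, 0.697, 0.114, 0.7]
ft_force: [0.3, 1.1, 0.4]
width: 0.0
[ 17.51103615   1.56117749 155.87912948]
```

View pics/s21.png

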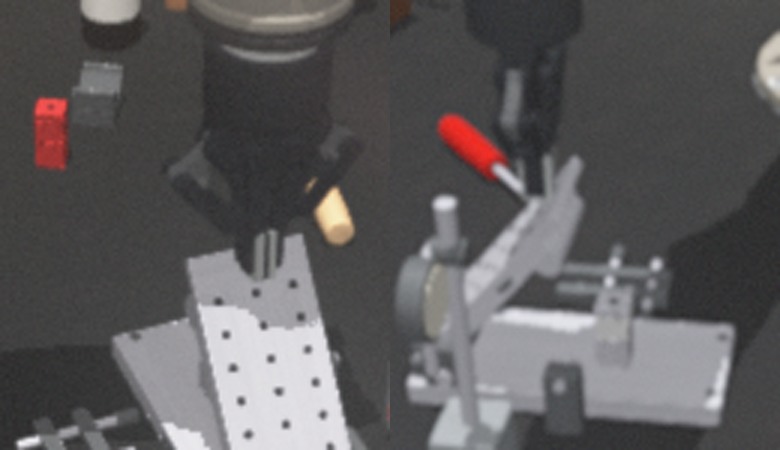

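```bash
python3 -m crank '-1.9 6 -4.1 0 0 0;-1.9 5.8 -4.4 0 0 0;-1.8 5.6 -4.7 0 0 0;-1.7 5.3 -5 0 0 0;-1.6 5.1 -5.2 0 0 0;0 0 0 0 0 0';python3 - <<'E'
from h import *
s=read_state(); print(w2b(s['tool_pos']))
cv2.imwrite("pics/s22.png",np.hstack([crop(capture("side"),270,140,130,150,3),crop(capture("scene"),195,140,130,150,3)]))
E
```

```text
clock: 27.0
tool_pos: [580.7, -42.8, 132.2]
ee_rot: [-0.11, 0.697, 0.114, 0.7]
ft_force: [-0.3, 0.4, 0.0]
width: -0.5
[-12.05151863   1.50010693 132.19184471]
```

View pics/s22.png

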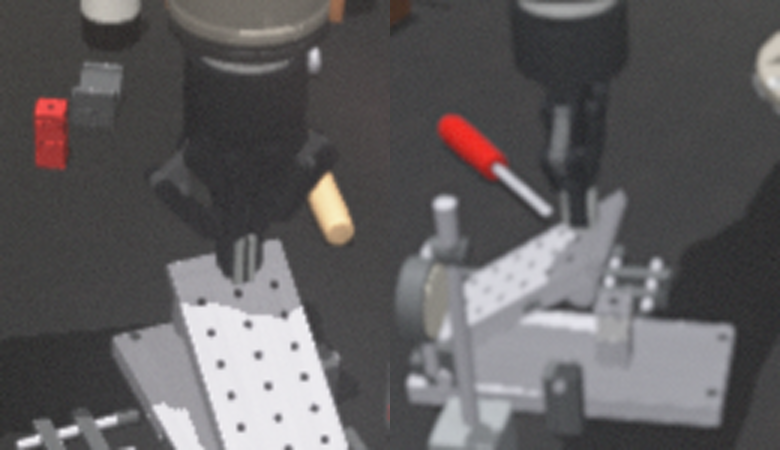

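```bash
python3 -m crank '-1.5 4.8 -5.5 0 0 0;-1.5 4.5 -5.8 0 0 0;0 0 0 0 0 0';python3 -m crank '-0.8 2.6 -3.6 0 0 0;0 0 0 0 0 0';python3 -m crank '-0.5 1.7 -2.4 0 0 0;0 0 0 0 0 0';python3 - <<'E'
from h import *
s=read_state(); print(w2b(s['tool_pos']))
cv2.imwrite("pics/s23.png",np.hstack([crop(capture("side"),270,140,130,150,3),crop(capture("scene"),195,140,130,150,3)]))
E
```

```text
clock: 27.48
tool_pos: [577.7, -33.5, 120.8]
ee_rot: [-0.11, 0.697, 0.114, 0.7]
ft_force: [-0.4, -0.7, 0.2]
width: 0.0
clock: 27.72
tool_pos: [577.1, -31.3, 117.5]
ee_rot: [-0.11, 0.697, 0.114, 0.7]
ft_force: [-0.1, 0.1, -0.4]
width: -0.0
clock: 27.98
tool_pos: [576.7, -29.8, 115.3]
ee_rot: [-0.11, 0.696, 0.114, 0.7]
ft_force: [-0.5, -0.2, -0.2]
width: -0.0
[-25.65495341   1.6171523  115.25079809]
```

View pics/s23.png

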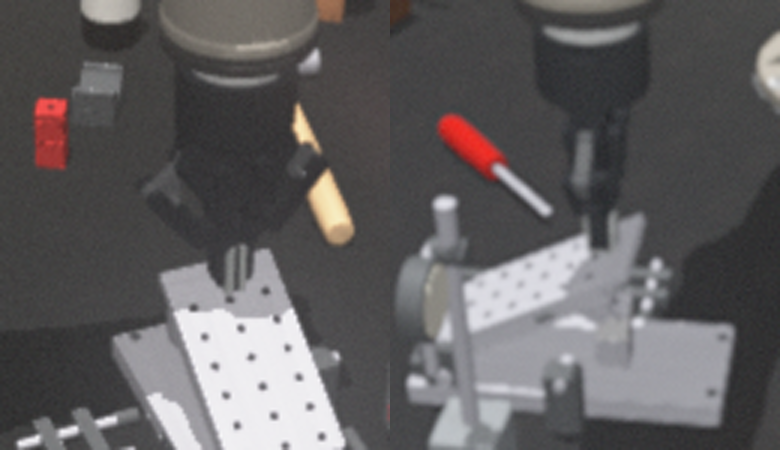

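```bash
for i in 1; do python3 -m crank '-0.2 0.6 -1 0 0 0;0 0 0 0 0 0'|egrep "pos|force"; python3 -m crank '-0.2 0.6 -1 0 0 0;0 0 0 0 0 0'|egrep "pos|force"; python3 -m crank '-0.2 0.6 -1 0 0 0;0 0 0 0 0 0'|egrep "pos|force"; done
```

```text
tool_pos: [576.6, -29.2, 114.4]
ft_force: [-0.7, -0.2, 0.8]
tool_pos: [576.4, -28.5, 113.4]
ft_force: [-0.1, -0.2, 0.6]
tool_pos: [576.2, -27.9, 112.3]
ft_force: [-0.6, 0.2, 1.5]
```

```bash
python3 -m crank '-0.1 0.4 -0.7 0 0 0;0 0 0 0 0 0'|egrep "pos|force"; python3 -m crank '-0.1 0.4 -0.7 0 0 0;0 0 0 0 0 0'|egrep "pos|force"
```

```text
tool_pos: [576.1, -27.6, 111.7]
ft_force: [-0.6, 0.3, 1.0]
tool_pos: [576.0, -27.2, 111.0]
ft_force: [-0.4, 1.0, 1.6]
```

Run:
```python
from h import *
s=read_state(); print(w2b(s['tool_pos']))
cv2.imwrite("pics/s24.png",crop(capture("scene"),235,200,90,75,8.5))
```

```text
[-28.34438888   1.71508572 110.97515463]
```

View pics/s24.png

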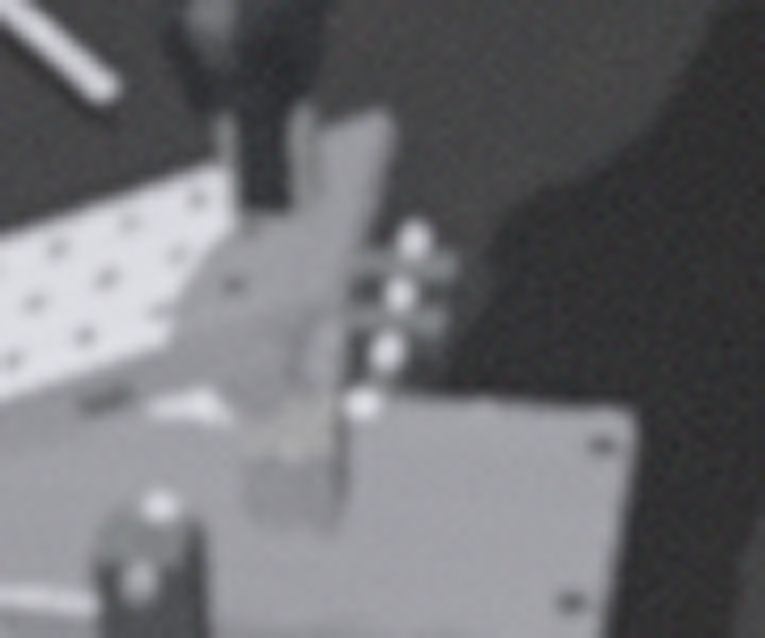

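```bash
python3 -m crank '-0.1 0.4 -0.6 0 0 0;0 0 0 0 0 0'|egrep "pos|force"; python3 -m crank '-0.1 0.3 -0.5 0 0 0;0 0 0 0 0 0'|egrep "pos|force"; python3 -m crank '-0.1 0.3 -0.5 0 0 0;0 0 0 0 0 0'|egrep "pos|force"
```

```text
tool_pos: [575.9, -26.8, 110.4]
ft_force: [-0.7, -0.4, 2.0]
tool_pos: [575.8, -26.5, 109.9]
ft_force: [-0.3, 0.6, 1.1]
tool_pos: [575.6, -26.2, 109.4]
ft_force: [-0.8, 0.0, 1.8]
```

```bash
python3 -m crank '-0.1 0.3 -0.5 0 0 0;0 0 0 0 0 0'|egrep "pos|force"; python3 -m crank '-0.1 0.3 -0.5 0 0 0;0 0 0 0 0 0'|egrep "pos|force"; python3 -m crank '-0.1 0.3 -0.5 0 0 0;0 0 0 0 0 0'|egrep "pos|force"
python3 - <<'E'
from h import *
s=read_state(); print(w2b(s['tool_pos']))
cv2.imwrite("pics/s25.png",np.hstack([crop(capture("scene"),235,200,90,75,5),crop(capture("side"),300,190,70,75,5)]))
E
```

```text
tool_pos: [575.7, -26.0, 109.0]
ft_force: [-0.9, 0.1, 3.6]
tool_pos: [575.6, -25.9, 108.8]
ft_force: [-2.8, -2.6, 8.7]
tool_pos: [575.7, -25.8, 108.6]
ft_force: [-3.4, -2.3, 14.4]
[-29.7304939    1.8794114  108.62929786]
```

View pics/s25.png

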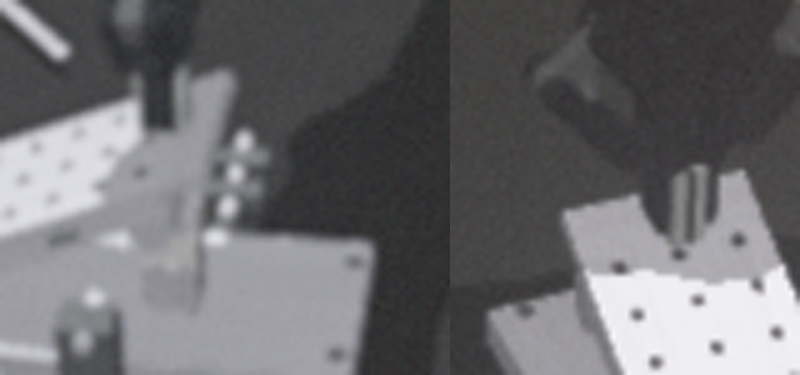

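The force rose steeply to 14 N over 0.5 mm, and the implied tilt is about 0.42 to 0.44 rad, so the roll is on the stack. I'll back off along the plate normal and check.

```bash
python3 -m crank '0.1 -0.3 0.6 0 0 0;0.3 -0.8 1.8 0 0 0;1 -3 7 0 0 0;3 -8 20 0 0 0;3 -8 30 0 0 0;0 0 50 0 0 0;0 0 50 0 0 0;0 0 0 0 0 0'
python3 - <<'E'
from h import *
s=read_state(); print(w2b(s['tool_pos']))
A=np.mean([capture("scene").astype(float) for _ in range(3)],0).astype(np.uint8); cv2.imwrite("pics/fs.png",A)
B=capture("side"); cv2.imwrite("pics/fd.png",B); cv2.imwrite("pics/fw.png",capture("wrist"))
cv2.imwrite("pics/s26.png",crop(A,195,190,130,100,6))
E
```

```text
clock: 31.98
tool_pos: [584.5, -45.5, 271.6]
ee_rot: [-0.111, 0.694, 0.113, 0.702]
ft_force: [-0.3, 0.6, -0.2]
width: -0.0
[ -8.29025      4.28643861 271.59663942]
```

View pics/s26.png

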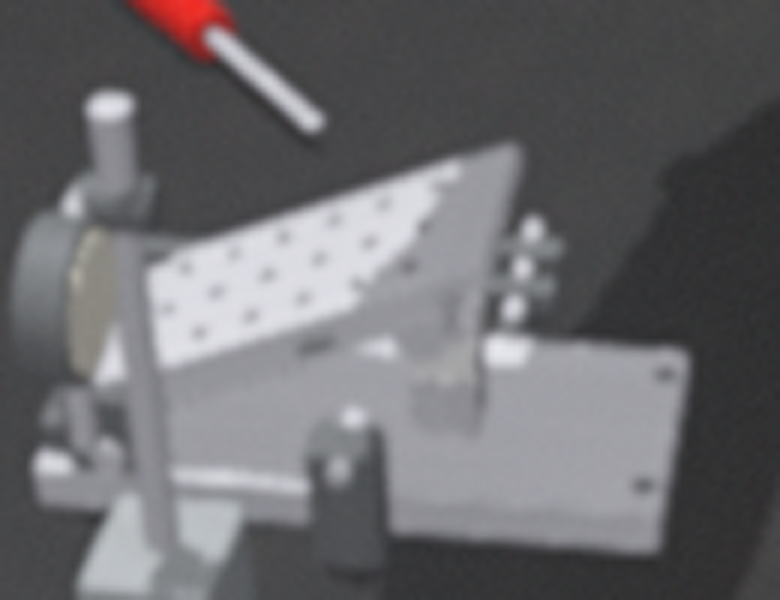

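View pics/fw.png

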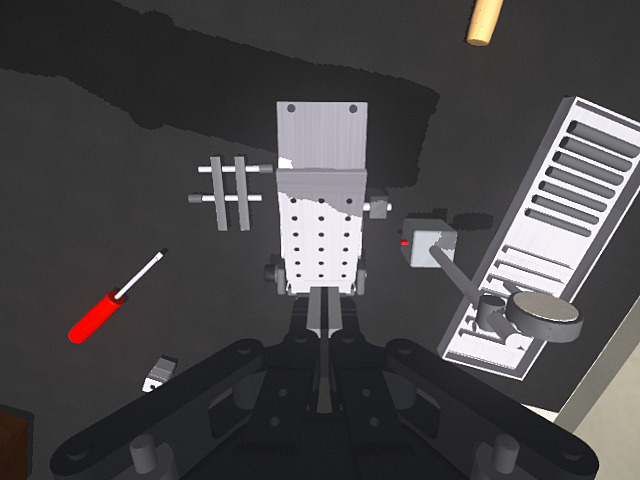

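View pics/fd.png

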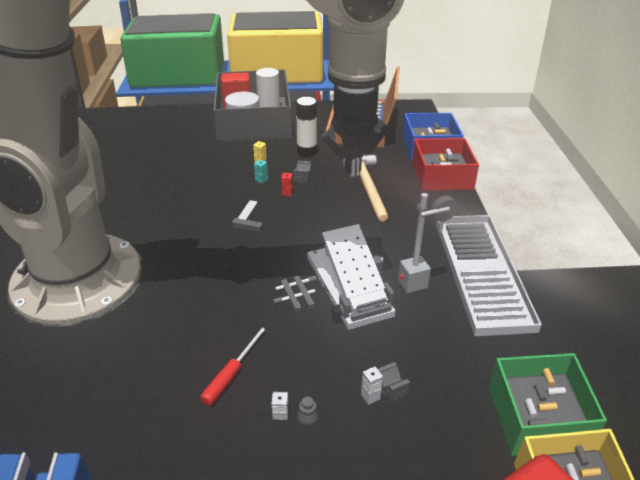

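Run:
```python
from h import *
B=cv2.imread("pics/fd.png"); cv2.imwrite("pics/fdc.png",crop(B,305,215,100,115,5.2))
```

```text
(no output)
```

View pics/fdc.png

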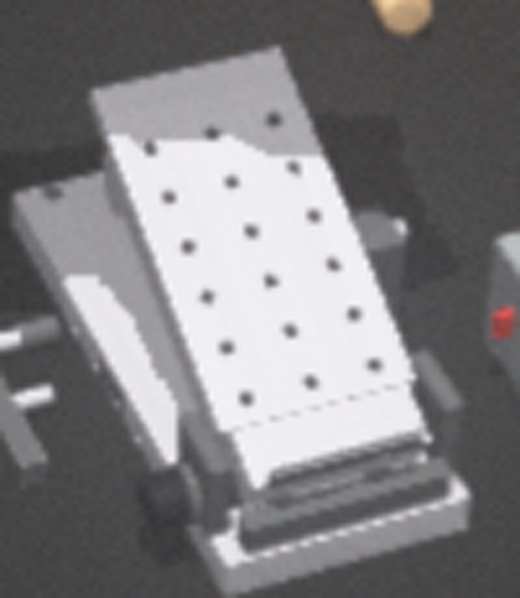

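Run:
```python
from h import *
np.set_printoptions(precision=1,suppress=True)
a=get_calibration("scene");b=get_calibration("side")
S=lambda x,y:(195+(x+.5)/6-.5,190+(y+.5)/6-.5)
D=lambda x,y:(305+(x+.5)/5.2-.5,215+(y+.5)/5.2-.5)
m=[(426,226),(371,241),(320,257),(267,274),(217,291),(168,308)]
d=[(212,133),(232,181),(252,231),(271,280),(291,331),(311,382)]
P=[]
for p,q in zip(m,d):
    X,e=tri(a,S(*p),b,D(*q)); P.append(w2b(X)); print(w2b(X),e)
P=np.array(P); k=np.polyfit(P[:,0],P[:,2],1); print("tilt",-np.arctan(k[0]))
for p in [(690,352),(660,532)]: print("ledge",w2b(onz(a,S(*p),18)))
for p in [(414,424),(470,430)]: print("stack foot",w2b(onz(a,S(*p),18)))
for n,p,q,z in [("B",None,(279.75,398),41),("A",None,(372.75,374),61)]: print(n,onz(b,q,z))
A0=cv2.imread("pics/side0.png").astype(int);A1=cv2.imread("pics/fd.png").astype(int)
for nm,(x,y,w,h) in {"stA":(345,350,64,60),"stB":(255,380,70,50),"driver":(195,325,75,85),"clamp":(270,270,50,40),"square":(228,198,40,35),"can/Vb":(290,90,30,95),"look":(250,135,48,65)}.items():
    print(nm,np.abs(A0-A1)[y:y+h,x:x+w].mean().round(1))
```

```text
[-24.5   1.5 102.8] 1.9969585455503502
[-4.   1.4 94.5] 1.9738002101397354
[15.6  1.2 85.3] 2.806524767866625
[35.5  1.1 76.4] 1.8205352626718663
[55.  1. 67.] 1.965167877950354
[74.3  1.  57.7] 1.9233554182113874
tilt 0.42966029747399276
ledge [-116.4  -50.    18. ]
ledge [-117.1   59.4   18. ]
stack foot [-18.4   7.9  18. ]
stack foot [-39.8   9.   18. ]
B [ 442.  -364.1   41. ]
A [ 596.6 -338.9   61. ]
stA 2.0
stB 2.0
driver 2.1
clamp 3.6
square 1.9
can/Vb 3.9
look 8.3
```

```bash
python3 -c "
from station import *
print(sign_off()); print(read_state()['clock'])"
```

```text
the job is handed in; nothing more can be done
None
the job is handed in; nothing more can be done
```

The sine plate is set at about 25 degrees on the 52.8 mm stack, and the job is handed in at about 32 s of the 72 s allowed. The hand-in gave no verdict.

**What I did:** I hooked the lip with one finger, lifted it out of the catch and tilted the plate to about 0.9 rad. I then stood the grey 52.8 mm stack on the base under the roll. Finally I pressed the plate down from above until the force rose sharply, to about 14 N at the fingertip, and backed off.

**Last checks:**
- **Tilt:** the plate's holes, seen from two cameras, gave 0.430 rad against a target of 0.436 (allowed 0.4163 to 0.4563).
- **Stack position:** it stands upright at base x about -27 to -29 mm, near the middle sideways. The sideways position was read within about 2 mm, before the plate was lowered.
- **Arm:** it was clear of everything, and the force reading was about zero.
- **Other things on the bench:** compared with the first side-camera picture, the other two stacks, the screwdriver and the square were unchanged. The clamp and spray can areas differed slightly, which looked like shadow. The hammer got no before-and-after comparison, but it was never approached.

**What disagreed or went unchecked:**
- The cameras differed by 2 to 4 mm, and once by 7 mm (the wrist camera on the base edge). I therefore placed the stack relative to the base edge seen in the same picture.
- The first hook approach ran the last joint to its limit, so I backed off and used the half-turned grip instead.
- I did not measure the force between roll and stack after backing off. That the roll still bears on the stack is inferred from the force rise, the tilt and the stiff pivot.

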